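# Tug-check both lids of the touch-top counter caddy

### The arm

A 7-joint arm with a two-finger parallel gripper is mounted at the origin on a cart in front of the work surface, level with it; the furniture and walls round the work are solid. World frame = base frame: x ahead of the robot, y to its left, z up, the work surface at z = 0. Lengths are in m, angles in rad, forces in N, time in s.
With the tool pointing down it reaches from about 0.4 to 0.85 m from the base axis. Payload 10.4 kg.
Tool frame: the origin (TCP) lies at the very end of the fingers, on their centre line; the grasp point (between the pads) lies 19 mm behind it (r.pinch_z is the distance from the TCP to the grasp point, in m); z points along the fingers, y is the line along which they close (so a half turn about z gives the same grasp; the last joint's range is limited). The gripper opens to 87 mm and grips with 3 to 60 N. Pads are 19 mm wide; open, the fingers measure 117 mm over their backs; the gripper's body (75 mm by 190 mm) begins 51 mm behind the grasp point.
Start: joints at [1.155, 0.332, -0.065, 1.46, 0.022, 1.35, -0.088], TCP at [0.239, -0.577, 0.223] pointing down, gripper open.
Joint ranges: [-2.6, 2.6], [-0.5, 2.12], [-1.47, 1.34], [0.16, 2.42], [-1.27, 4.41], [0.06, 2.06], [-2.6, 2.6]. Speed limits (rad/s): [2.22, 2.22, 2.79, 2.79, 3.14, 3.14, 3.14].

### API

Orientations are given as a unit quaternion [x, y, z, w].
In Python, from bench import r, camera gives the robot as it stands. The module is installed in compiled form; this text tells all that it offers.
- The arm moves only by the shell command python3 -m pendant 'ROWS' [FORCE]. ROWS is JSON, a list of rows, each an object with "dp": the shift along the tool's x, y, z as a fraction of full scale, a list of three; "rotation": the turn, a rotation vector about the tool's x, y, z as a fraction of full scale, a list of three; "jaw": the opening, from 0 (shut) to 1 (fully open). A call has 1 to 8 rows; each row is the pose to reach, as a shift and turn from the pose commanded when the call began, along the tool's axes at that moment, turning the shorter way round; what a row does not reach only later rows make up. Full scale, the value 1, is 0.15 m for a shift and 2 pi rad for a turn. A row lasts 1/8 s, in which the tool goes at most 62.5 mm and 10.7 degrees, less where a joint would pass 70% of its speed; a pose out of reach is approached as far as the arm can. A call with a number of a shift or a turn outside -1 to 1 is refused whole. A call with a gripper value outside its range is refused whole. The fingers move at their own pace and stop on an object; FORCE is the grip in N (left out, the last holds). Time passes only in rows, so rows that repeat a pose let the fingers close. It gives the time, the measured TCP pose, the force, the opening and the grip force at its end, in the units of the state.
- r.read_state(): the state, without advancing time (a new reading comes with each control period).
- camera(name): name is "scene" or "top"; returns a dict with "image" (384x512x3 uint8, red, green, blue), "z_map" (384x512 float32, m along the optical axis (not along the pixel's ray), 0 where there is no reading), "mtx" (3x3 intrinsics, pixels), "T" (4x4, takes a point from camera to world coordinates). Camera axes: x right, y down, z forward; pixel columns grow to the right and rows downward; lengths in m; the calibration is good to about 2 mm. A picture is of the moment at which its call begins.
- r.close_job(): hands the job in; it is judged then, once.
The state is a dict: "time": time; "joint_positions": joint angles; "joint_vel": joint speeds; "joint_torque": joint torques, N m; "ee_pos": TCP position; "eef_rot": TCP orientation; "ft_force": force on the tool from outside, world axes, zero at the start; "torque": the same for the moment, N m; "width": finger opening in m; "grip_force": force on a finger pad.
Only numpy, scipy, OpenCV 4.12 (cv2) and the standard library are available. Lean on these libraries where they do the work, as an engineer would, in place of code of your own. Each camera call takes 0.05 s, during which the arm holds its last target. There are 200 camera calls.

### The job

Both lids of the white twin-lid caddy look shut, but a lid may only be resting on its seal without its push catch having taken. Test each by a firm upward tug at its front lip, first the left lid, then the right: it must stay down against the tug; if it comes up instead, lift it well clear, let it down, press its front firmly home and tug it again. Finish with both lids shut, each having withstood a firm tug.

Things in the scene. Friction and masses are not known exactly. Their poses are not given: they have to be found in the camera images.
- caddy: heavy white caddy, 185 deep x 270 wide x 140 mm high to the tops of its three upright cheeks (8 mm thick); it does not move. Origin: centre of its underside; -x points out of its front (to the robot), +y to its left, z up. Two wooden lids 120 mm wide lie side by side between the cheeks, each with a level steel lip 104 mm wide that sticks out 34 mm in front. Hinges at the back.
- lid_left (a joint): hinge of the left (+y) lid, rad: 0 = lying on its seal, whether caught or loose (they look alike); grows to 1.3 as the front rises; the front can be pressed 9 mm into the soft seal to a firm stop at -0.056. A caught lid comes up 3 mm at the lip, then only springs, 4 to 8 mm in all under a firm tug (2 N/mm), and holds to 15 N. A loose one comes up freely with about 2 N and sinks back slowly.
- lid_right (a joint): the same for the right (-y) lid; its catch is in a state of its own.
- lid_left_lip (a point): point on the underside of the left lid's lip, mid width, 11 mm behind its front edge, 24 mm in front of the lid's wooden front board, which hangs 21 mm below this point; under the lip it is open down to the worktop. 127 mm above the worktop when shut. Lip 4 mm thick, its rolled front edge 7 mm, hanging 2.5 mm below the point. A firm tug is 7 to 12 N here, up, for half a second.
- lid_right_lip (a point): the same point of the right lid.
- lid_left_press (a point): top centre of the 34 mm steel disc near the front of the left lid's top, over its catch, 50 mm behind the lip point; 137 mm above the worktop when shut: the place to press. The catch works at 7 mm down, about 6 N; press with 10 to 16 N, then let go. Push-push catch: a full press makes a loose, ready lid catch, but the same press on a caught lid lets it go.
- lid_right_press (a point): the same point of the right lid.
- lid_left_hinge (a point): middle of the left lid's hinge axis (along the caddy's y), 208 mm behind the lip point, 128 mm above the worktop. A catch that has let go is ready to catch again only once the lid has been raised at least 25 mm at its lip (0.12 rad); pressing it before that does nothing.
- lid_right_hinge (a point): the same point of the right lid, and the same holds for its catch.

How it is judged:
On the way, in this order (a step that is already met when the one before it is completed fails the run):
1. the left lid withstands a firm tug: lifted off its seal, its catch holds it down against more than 4 N for 0.3 s (contact force between lid_left and caddy above 4 N and value of joint lid_left between 0.009 and 0.045 rad), for 0.3 s.
2. then the right lid withstands a firm tug: lifted off its seal, its catch holds it down against more than 4 N for 0.3 s (contact force between lid_right and caddy above 4 N and value of joint lid_right between 0.009 and 0.045 rad), for 0.3 s.
At the end, for the whole second after the job is handed in: both lids lie shut on their seals (within 0.01 rad, about 2 mm at the lip), after first the left and then the right one was pulled up so that its catch carried more than 4 N (some 5 N at the lip) for 0.3 s (value of joint lid_left between -0.012 and 0.01 rad and value of joint lid_right between -0.012 and 0.01 rad); the robot touches nothing.
It also fails if it takes over 72 s, if anything falls off the work surface, if the arm or the gripper's body presses on something with over 40 N, if the wrist force passes 120 N, or if a joint passes its speed limit or range.

## Working session

There is one attempt and no reset: what is moved stays moved. The work goes in short steps, Python scripts to look and compute and a shell command to move; the robot and the scene stay as the last step left them, time stands still between calls to the robot, and variables do not carry over. Pictures are saved under pics/ and viewed, at most 10 in all, crops included, and the job is handed in when it is done.

```bash
mkdir -p pics; python3 - <<'E'
from bench import r,camera
import cv2,numpy as np
s=r.read_state();print(s['time'],s['ee_pos'],s['eef_rot'],s['ft_force'],s['width'])
for n in('scene','top'):
    c=camera(n);cv2.imwrite(f'pics/{n}0.png',c['image'][...,::-1]);np.savez(f'{n}0.npz',**c);print(n,c['mtx'].tolist(),c['T'].round(3).tolist())
E
```

```text
0.0 [ 0.23905675 -0.57703892  0.22175576] [ 9.80777438e-01  1.95128393e-01 -1.81256906e-04 -7.02471939e-04] [-0.61228434  0.16816679  0.25209522] 0.08681041573645285
scene [[373.53082741416426, 0.0, 257.6132455274552], [0.0, 373.53082741416426, 190.1017203186663], [0.0, 0.0, 1.0]] [[-0.497, -0.477, 0.725, 0.015], [-0.868, 0.276, -0.414, 0.125], [-0.003, -0.834, -0.551, 0.563], [0.0, 0.0, 0.0, 1.0]]
top [[408.87296669826986, 0.0, 254.5235247835292], [0.0, 408.87296669826986, 182.30892769480698], [0.0, 0.0, 1.0]] [[-0.026, -0.987, 0.16, 0.481], [-1.0, 0.027, 0.003, -0.224], [-0.007, -0.16, -0.987, 0.946], [0.0, 0.0, 0.0, 1.0]]
```

View pics/scene0.png

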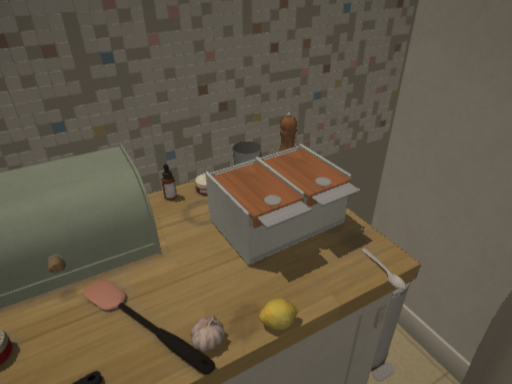

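View pics/top0.png

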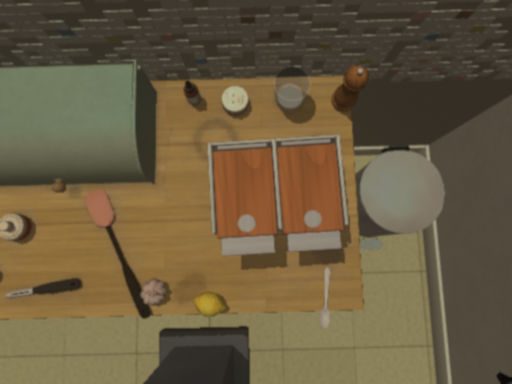

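The scene view shows the caddy (210-355, 150-250) with both lids shut. In the top view the discs are near (247,223) and (313,219), and the pale steel lips near (248,246) and (314,242). A lemon sits near (210,303), in front of the caddy and to its left, and a spoon near (326,300).

```bash
cat > h.py <<'E'
import numpy as np,cv2
def ray(c,px,z):
    p=cv2.undistortPoints(np.array(px,float).reshape(-1,1,2),c['mtx'],None).reshape(-1,2)
    d=np.c_[p,np.ones(len(p))]@c['T'][:3,:3].T;o=c['T'][:3,3]
    return o+d*((z-o[2])/d[:,2])[:,None]
def depth(c,u,v,k=2):
    z=np.median(c['z_map'][v-k:v+k+1,u-k:u+k+1])
    p=np.linalg.inv(c['mtx'])@[u,v,1]*z
    return c['T'][:3,:3]@p+c['T'][:3,3]
E
python3 - <<'E'
import numpy as np,cv2
from h import *
c=dict(np.load('top0.npz'))
im=c['image'];hsv=cv2.cvtColor(im,cv2.COLOR_RGB2HSV)
m=((hsv[...,1]<60)&(hsv[...,2]>105)).astype(np.uint8)
for (x0,y0,x1,y1,n,z) in [(232,208,262,236,'Ldisc',.137),(298,204,328,233,'Rdisc',.137),(216,234,280,262,'Llip',.131),(284,230,345,258,'Rlip',.131)]:
    k=np.zeros_like(m);k[y0:y1,x0:x1]=m[y0:y1,x0:x1]
    N,l,st,ce=cv2.connectedComponentsWithStats(k);i=1+np.argmax(st[1:,4])
    cs,_=cv2.findContours((l==i).astype(np.uint8),0,2)
    R=cv2.minAreaRect(max(cs,key=len));b=cv2.boxPoints(R)
    print(n,ce[i].round(1),st[i].tolist(),'world',ray(c,[ce[i]],z).round(4).tolist(),'box',ray(c,b,z).round(3)[:,:2].tolist(),'depth',depth(c,*map(int,ce[i].round())).round(3))
# red lid masks
w=((hsv[...,0]<12)&(hsv[...,1]>120)).astype(np.uint8);w[:, :205]=0;w[:130]=0;w[250:]=0;w[:,350:]=0
N,l,st,ce=cv2.connectedComponentsWithStats(w)
for i in range(1,N):
    if st[i,4]>1000:
        cs,_=cv2.findContours((l==i).astype(np.uint8),0,2);b=cv2.boxPoints(cv2.minAreaRect(max(cs,key=len)))
        print('lid',ray(c,b,.136).round(3)[:,:2].tolist())
E
```

```text
Ldisc [246.1 222.7] [239, 215, 16, 16, 196] world [[0.532, -0.2028, 0.137]] box [[0.533, -0.182], [0.553, -0.203], [0.532, -0.223], [0.512, -0.202]] depth [ 0.532 -0.203  0.136]
Rdisc [312.4 218.5] [305, 211, 16, 16, 197] world [[0.5368, -0.3337, 0.137]] box [[0.531, -0.313], [0.557, -0.328], [0.543, -0.354], [0.517, -0.339]] depth [ 0.536 -0.333  0.136]
Llip [247.8 245.1] [222, 236, 53, 19, 883] world [[0.4883, -0.2049, 0.131]] box [[0.503, -0.153], [0.507, -0.255], [0.473, -0.256], [0.47, -0.154]] depth [ 0.489 -0.205  0.131]
Rlip [313.9 240.9] [288, 231, 53, 20, 901] world [[0.4931, -0.3353, 0.131]] box [[0.508, -0.283], [0.512, -0.387], [0.478, -0.387], [0.474, -0.284]] depth [ 0.493 -0.336  0.131]
```

```bash
python3 - <<'E'
import cv2
a=cv2.imread('pics/top0.png')[120:320,190:370];cv2.imwrite('pics/c.png',cv2.resize(a,None,fx=3,fy=3,interpolation=2)[:600])
E
```

```text
(no output)
```

View pics/c.png

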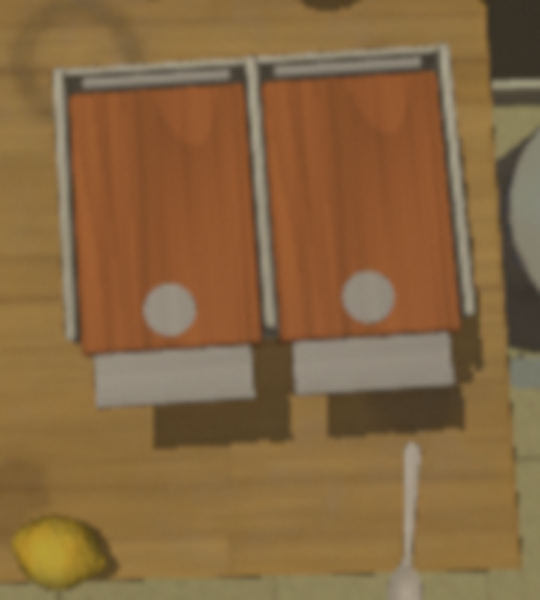

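```bash
python3 -m pendant '[{"dp":[0.23,-0.23,-0.1],"rotation":[0,0,0],"jaw":1},{"dp":[0.46,-0.46,-0.2],"rotation":[0,0,0],"jaw":1},{"dp":[0.68,-0.70,-0.2],"rotation":[0,0,0],"jaw":0.4},{"dp":[0.68,-0.70,-0.2],"rotation":[0,0,0],"jaw":0.4}]'
python3 -m pendant '[{"dp":[0.35,-0.35,0],"rotation":[0,0,0],"jaw":0.4},{"dp":[0.68,-0.70,0],"rotation":[0,0,-0.03],"jaw":0.4},{"dp":[0.68,-0.70,0],"rotation":[0,0,-0.06],"jaw":0.4},{"dp":[0.68,-0.70,0],"rotation":[0,0,-0.09],"jaw":0.4},{"dp":[0.68,-0.70,0],"rotation":[0,0,-0.12],"jaw":0.4},{"dp":[0.68,-0.70,0],"rotation":[0,0,-0.12],"jaw":0.4}]'
python3 -c "
from bench import r;s=r.read_state();print(s)
from scipy.spatial.transform import Rotation as R;print(R.from_quat(s['eef_rot']).as_matrix().round(3))"
```

```text
time: 0.6
ee_pos: [0.2955, -0.4382, 0.253]
eef_rot: [0.98, 0.198, 0.0, 0.0]
ft_force: [-0.1, 0.4, -0.2]
width: 0.074
grip_force: 0.0
time: 1.35
ee_pos: [0.347, -0.3058, 0.2523]
eef_rot: [0.841, 0.542, -0.0, -0.0]
ft_force: [0.1, 0.2, 0.4]
width: 0.035
grip_force: 0.0
{'time': 1.35, 'joint_positions': array([ 0.9013329 , -0.0290722 , -0.27031391,  1.80980104, -0.00791105,
        1.36027472,  0.2069596 ]), 'joint_vel': array([ 0.00012104,  0.00062776, -0.00113398, -0.0016358 , -0.00114463,
        0.00145052, -0.07791311]), 'joint_torque': array([ -0.17851783, -36.50571585,   0.14811778, -39.07779694,
        -0.04310412,   0.06971644,   2.08948664]), 'ee_pos': array([ 0.3469842 , -0.3058397 ,  0.25229238]), 'eef_rot': array([ 8.40556984e-01,  5.41723088e-01, -9.45697147e-05, -2.09856530e-04]), 'ft_force': array([0.08163066, 0.19991891, 0.44887786]), 'torque': array([-0.03636488, -0.03899273,  0.02051475]), 'grip_force': 0.0, 'width': 0.03495491228505342}
[[ 0.413  0.911 -0.   ]
 [ 0.911 -0.413  0.   ]
 [ 0.    -0.    -1.   ]]
```

```bash
python3 -m pendant '[{"dp":[0,0,0],"rotation":[-0.028,0,0],"jaw":0.4},{"dp":[0,0,0],"rotation":[-0.056,0,0],"jaw":0.4},{"dp":[0,0,0],"rotation":[-0.084,0,0],"jaw":0.4},{"dp":[0,0,0],"rotation":[-0.112,0,0],"jaw":0.4},{"dp":[0,0,0],"rotation":[-0.14,0,0],"jaw":0.4},{"dp":[0,0,0],"rotation":[-0.168,0,0],"jaw":0.4},{"dp":[0,0,0],"rotation":[-0.196,0,0],"jaw":0.4},{"dp":[0,0,0],"rotation":[-0.22,0,0],"jaw":0.4}]'
cat > s.py <<'E'
from bench import r;s=r.read_state()
from scipy.spatial.transform import Rotation as R
print(s['joint_positions'].round(2),s['ee_pos'].round(4),s['ft_force'].round(1),s['width']);print(R.from_quat(s['eef_rot']).as_matrix().round(3))
E
python3 s.py
```

```text
time: 2.35
ee_pos: [0.3562, -0.3525, 0.3216]
eef_rot: [0.714, 0.473, 0.295, 0.423]
ft_force: [-0.2, 0.8, 1.5]
width: 0.0348
grip_force: 0.0
[ 1.23 -0.5  -0.09  2.42 -1.27  0.73  1.53] [ 0.3562 -0.3525  0.3216] [-0.2  0.8  1.5] 0.03478996112981117
[[ 0.378  0.426  0.822]
 [ 0.926 -0.195 -0.325]
 [ 0.022  0.884 -0.468]]
```

```bash
cat > k.py <<'E'
import numpy as np,json
from scipy.spatial.transform import Rotation as R
from scipy.optimize import least_squares
from bench import r
def rots(q,s,off):
    ax='zyzyzyz';M=[np.eye(3)]
    for i in range(7): M.append(M[-1]@R.from_euler(ax[i],s[i]*q[i]).as_matrix())
    M[7]=M[7]@R.from_euler('z',off).as_matrix()
    return M
def fk(q,s,off,p):
    M=rots(q,s,off);h,sx,d3,e1,e2,d5,w,d7=p
    z=np.array([0,0,1.]);x=np.array([1.,0,0])
    t=h*z+M[1]@x*sx+M[3]@(z*d3+x*e1)+M[4]@(x*e2)+M[5]@(z*d5)+M[6]@(x*w+z*d7)
    return t,M[7]
E
cat > fit.py <<'E'
from k import *
import itertools
s_=r.read_state()
D=[([1.155,.332,-.065,1.46,.022,1.35,-.088],[.23906,-.57704,.22176],[.98077744,.19512839,-1.8e-4,-7e-4]),
([0.9013329,-0.0290722,-0.27031391,1.80980104,-0.00791105,1.36027472,0.2069596],[.3469842,-.3058397,.25229],[.840557,.541723,-9.5e-5,-2.1e-4]),
(s_['joint_positions'].tolist(),s_['ee_pos'].tolist(),s_['eef_rot'].tolist())]
best=[]
for s in itertools.product([1,-1],repeat=4):
    S=[s[0],1,s[1],1,s[2],1,s[3]]
    for off in np.arange(4)*np.pi/2:
        e=sum((R.from_matrix(rots(q,S,off)[7]).inv()*R.from_quat(o)).magnitude() for q,p,o in D)
        best.append((e,S,off))
best.sort(key=lambda b:b[0]);print(best[:3])
_,S,off=best[0]
f=lambda p:np.r_[np.concatenate([fk(q,S,off,p)[0]-t for q,t,_ in D]),1e-4*(p-np.array([.3,0,.4,0,0,.35,0,.2]))]
a=least_squares(f,[.3,0,.4,0,0,.35,0,.2]);print(a.x.round(4),a.fun[:9].round(4))
json.dump([S,off,a.x.tolist()],open('k.json','w'))
E
python3 fit.py
```

```text
[(0.002193811917039594, [-1, 1, -1, 1, -1, 1, -1], np.float64(1.5707963267948966)), (0.840813076053694, [-1, 1, 1, 1, -1, 1, -1], np.float64(1.5707963267948966)), (2.11536922373969, [-1, 1, -1, 1, 1, 1, 1], np.float64(1.5707963267948966))]
[-0.4607  0.2025  0.4662  0.0431 -0.5415  0.1204  0.0038  0.2514] [ 0.0202  0.0055 -0.0051 -0.0092  0.0014  0.0072 -0.0002 -0.0039 -0.0021]
```

```bash
cat > log.py <<'E'
from bench import r;import json
s=r.read_state();open('d.jsonl','a').write(json.dumps([s['joint_positions'].tolist(),s['ee_pos'].tolist(),s['eef_rot'].tolist()])+'\n')
E
python3 log.py
python3 -m pendant '[{"dp":[0,0,0],"rotation":[0.028,0,0],"jaw":0.4},{"dp":[0,0,0],"rotation":[0.056,0,0],"jaw":0.4},{"dp":[0,0,0],"rotation":[0.084,0,0],"jaw":0.4}]';python3 log.py
python3 -m pendant '[{"dp":[0,0,0],"rotation":[0.028,0,0],"jaw":0.4},{"dp":[0,0,0],"rotation":[0.056,0,0],"jaw":0.4},{"dp":[0,0,0],"rotation":[0.084,0,0],"jaw":0.4},{"dp":[0,0,0],"rotation":[0.088,0,0],"jaw":0.4}]';python3 log.py
python3 s.py
```

```text
time: 2.72
ee_pos: [0.3595, -0.3492, 0.3224]
eef_rot: [0.799, 0.536, 0.161, 0.22]
ft_force: [1.1, 0.6, -0.6]
width: 0.035
grip_force: 0.0
time: 3.22
ee_pos: [0.3612, -0.3492, 0.32]
eef_rot: [0.828, 0.561, 0.011, -0.007]
ft_force: [-0.5, 0.2, -0.8]
width: 0.0352
grip_force: 0.0
[ 1.42  0.09 -0.77  1.57  0.03  1.51  0.28] [ 0.3612 -0.3492  0.32  ] [-0.5  0.2 -0.8] 0.03515150341627689
[[ 0.371  0.929  0.01 ]
 [ 0.928 -0.371  0.024]
 [ 0.026  0.    -1.   ]]
```

```bash

python3 -m pendant '[{"dp":[0.4,-0.07,0],"rotation":[0,0,0],"jaw":0.4},{"dp":[0.8,-0.14,0],"rotation":[0,0,0],"jaw":0.4},{"dp":[1,-0.18,0],"rotation":[0,0,0],"jaw":0.4}]';python3 log.py
python3 -m pendant '[{"dp":[0.4,-0.07,0],"rotation":[0,0,0.028],"jaw":0.4},{"dp":[0.8,-0.14,0],"rotation":[0,0,0.056],"jaw":0.4},{"dp":[1,-0.18,0],"rotation":[0,0,0.084],"jaw":0.4},{"dp":[1,-0.18,0],"rotation":[0,0,0.112],"jaw":0.4},{"dp":[1,-0.18,0],"rotation":[0,0,0.14],"jaw":0.4},{"dp":[1,-0.18,0],"rotation":[0,0,0.168],"jaw":0.4},{"dp":[1,-0.18,0],"rotation":[0,0,0.18],"jaw":0.4}]';python3 log.py
python3 -m pendant '[{"dp":[0,0,0],"rotation":[-0.028,0,0],"jaw":0.4},{"dp":[0,0,0],"rotation":[-0.056,0,0],"jaw":0.4},{"dp":[0,0,0],"rotation":[-0.084,0,0],"jaw":0.4},{"dp":[0,0,0],"rotation":[-0.112,0,0],"jaw":0.4},{"dp":[0,0,0],"rotation":[-0.14,0,0],"jaw":0.4}]';python3 log.py
python3 -m pendant '[{"dp":[0,0,0],"rotation":[-0.028,0,0],"jaw":0.4},{"dp":[0,0,0],"rotation":[-0.056,0,0],"jaw":0.4},{"dp":[0,0,0],"rotation":[-0.084,0,0],"jaw":0.4},{"dp":[0,0,0],"rotation":[-0.11,0,0],"jaw":0.4}]';python3 log.py
python3 s.py
cat > fit.py <<'E'
from k import *
S=[-1,1,-1,1,-1,1,-1];off=np.pi/2
D=[json.loads(l) for l in open('d.jsonl')]+[([1.155,.332,-.065,1.46,.022,1.35,-.088],[.23906,-.57704,.22176],0),
([0.9013329,-0.0290722,-0.27031391,1.80980104,-0.00791105,1.36027472,0.2069596],[.3469842,-.3058397,.25229],0)]
# t = sum_i M_i a_i, a_i 3-vector
A=[];b=[]
for q,t,_ in D:
    M=rots(q,S,off);A.append(np.hstack(M));b.append(t)
A=np.vstack(A);b=np.concatenate(b);l=3e-3
x0=np.zeros(24);x0[2]=.3;x0[11]=.4;x0[17]=.35;x0[23]=.2
x=x0+np.linalg.lstsq(np.vstack([A,l*np.eye(24)]),np.r_[b-A@x0,np.zeros(24)],rcond=None)[0]
print(x.reshape(8,3).round(3),np.abs(A@x-b).max());json.dump(x.tolist(),open('k.json','w'))
E
python3 fit.py
```

```text
time: 3.6
ee_pos: [0.3906, -0.1963, 0.3248]
eef_rot: [0.827, 0.562, 0.01, -0.004]
ft_force: [0.2, -0.7, 0.5]
width: 0.0346
grip_force: 0.0
time: 4.47
ee_pos: [0.4201, -0.0506, 0.3275]
eef_rot: [1.0, 0.027, 0.006, -0.009]
ft_force: [-0.0, 0.2, 0.6]
width: 0.0348
grip_force: 0.0
time: 5.1
ee_pos: [0.4164, -0.0518, 0.3299]
eef_rot: [0.908, 0.026, 0.022, 0.418]
ft_force: [2.2, 12.6, -3.0]
width: 0.0349
grip_force: 0.0
time: 5.6
ee_pos: [0.3467, -0.108, 0.3949]
eef_rot: [0.753, 0.044, 0.054, 0.655]
ft_force: [0.2, -1.0, -0.5]
width: 0.035
grip_force: 0.0
[ 0.97 -0.5  -1.47  2.16  0.85  1.57 -2.07] [ 0.3467 -0.108   0.3949] [ 0.2 -1.  -0.5] 0.03496051884935575
[[ 0.99  -0.005  0.139]
 [ 0.136 -0.139 -0.981]
 [ 0.025  0.99  -0.137]]
[[ 0.     0.     0.279]
 [-0.001 -0.011 -0.021]
 [ 0.    -0.011  0.024]
 [ 0.001 -0.012  0.424]
 [ 0.001 -0.012  0.07 ]
 [-0.    -0.     0.42 ]
 [ 0.001 -0.     0.076]
 [-0.    -0.     0.276]] 0.00036940264599122363
```

```bash
cat > ik.py <<'E'
from k import *
S=[-1,1,-1,1,-1,1,-1];off=np.pi/2
X=np.array(json.load(open('k.json')))
LO=np.array([-2.6,-.5,-1.47,.16,-1.27,.06,-2.6])+.03;HI=np.array([2.6,2.12,1.34,2.42,4.41,2.06,2.6])-.03
def FK(q):
    M=rots(q,S,off);return np.hstack(M)@X,M[7]
def pts(q):
    M=rots(q,S,off);e=np.array([0,0,.258])+M[2]@[0,0,.448];w=e+M[4]@[0,0,.49];return e,w
def ori(az,t,up=1):
    z=np.array([np.cos(t)*np.cos(az),np.cos(t)*np.sin(az),-np.sin(t)])
    y=np.array([0,0,1.])*up;y=y-z*(y@z);y/=np.linalg.norm(y)
    return np.c_[np.cross(y,z),y,z]
def IK(p,Rt,q0,n=8):
    best=None;rng=np.random.default_rng(0)
    for k in range(n):
        s=np.clip(q0,LO,HI) if k==0 else rng.uniform(LO,HI)
        def f(q):
            t,M=FK(q);return np.r_[(t-p)*10,R.from_matrix(M@Rt.T).as_rotvec()*3,.003*(q-(LO+HI)/2)]
        a=least_squares(f,np.clip(s,LO+1e-3,HI-1e-3),bounds=(LO,HI))
        e=np.linalg.norm(a.fun[:6])
        if best is None or e<best[0]-1e-3 : best=(e,a.x)
        if e<.03:break
    return best
E
python3 - <<'E'
from ik import *
q0=r.read_state()['joint_positions']
print(FK(q0)[0])
for n,lip in (('L',[.4825,-.2045,.127]),('R',[.4875,-.3355,.127])):
  for az in (-120,-90,-75,-60,-45,60,90):
    for t in (0,12,25):
      for up in (1,):
        e,q=IK(np.array(lip),ori(np.radians(az),np.radians(t),up),q0)
        if e<.05: print(n,az,t,up,round(e,3),q.round(2),np.round(pts(q),2).tolist())
E
```

```text
[ 0.3466397  -0.10793541  0.39493359]
L -120 0 1 0.0 [-0.52  1.01  0.41  1.55  0.72  1.8  -2.48] [[0.33, 0.19, 0.49], [0.64, 0.14, 0.12]]
L -120 12 1 0.0 [-0.46  0.86  0.34  1.59  0.7   1.73 -2.48] [[0.3, 0.15, 0.55], [0.64, 0.14, 0.19]]
L -120 25 1 0.0 [-0.37  0.7   0.26  1.64  0.66  1.64 -2.46] [[0.27, 0.11, 0.6], [0.63, 0.11, 0.27]]
L -90 0 1 0.0 [-1.    0.97  0.7   2.    0.84  1.29 -2.57] [[0.2, 0.31, 0.51], [0.45, 0.18, 0.11]]
L -90 12 1 0.0 [-0.77  0.67  0.46  2.03  0.97  1.36 -2.57] [[0.2, 0.19, 0.61], [0.46, 0.18, 0.19]]
L -90 25 1 0.0 [-0.29  0.45 -0.04  2.03  1.07  1.43 -2.52] [[0.19, 0.05, 0.66], [0.47, 0.16, 0.28]]
L -75 0 1 0.0 [-1.37  1.21  0.98  2.23  0.75  0.85 -2.57] [[0.08, 0.41, 0.42], [0.36, 0.15, 0.11]]
L -75 12 1 0.0 [-1.25  0.79  0.91  2.27  0.97  0.94 -2.57] [[0.1, 0.3, 0.57], [0.36, 0.15, 0.19]]
L -75 25 1 0.0 [-0.19  0.33 -0.19  2.23  1.27  1.31 -2.54] [[0.14, 0.03, 0.68], [0.39, 0.15, 0.28]]
L -60 12 1 0.0 [ 0.75  0.9  -1.19  2.39  2.06  2.01 -2.57] [[0.26, -0.24, 0.54], [0.32, 0.12, 0.22]]
L -60 25 1 0.0 [ 0.57  0.32 -0.94  2.39  1.61  1.33 -2.53] [[0.12, 
[... 1644 characters left out ...]
12 1 0.021 [ 1.39  1.48 -1.44  2.39  2.87  2.   -1.84] [[0.08, -0.44, 0.3], [0.34, -0.03, 0.22]]
R -60 25 1 0.0 [ 0.81  0.28 -0.78  2.39  1.89  1.06 -2.49] [[0.08, -0.09, 0.69], [0.35, -0.02, 0.28]]
R 60 0 1 0.0 [ 1.8   1.65 -1.44  1.33  0.04  1.5   1.72] [[-0.1, -0.44, 0.22], [0.33, -0.65, 0.15]]
R 60 12 1 0.0 [ 1.8   1.52 -1.44  1.38  0.12  1.46  1.67] [[-0.1, -0.44, 0.28], [0.34, -0.64, 0.22]]
R 60 25 1 0.0 [ 1.8   1.37 -1.44  1.43  0.21  1.41  1.6 ] [[-0.1, -0.43, 0.35], [0.35, -0.61, 0.3]]
R 90 12 1 0.0 [ 1.37  1.51 -1.35  0.89  0.11  2.03  1.82] [[0.09, -0.44, 0.29], [0.51, -0.67, 0.22]]
R 90 25 1 0.0 [ 1.41  1.42 -1.4   0.99  0.27  1.94  1.82] [[0.07, -0.44, 0.33], [0.51, -0.65, 0.3]]
```

```bash
cat > srch.py <<'E'
from ik import *
rng=np.random.default_rng(1)
def many(p,Rt,n=30):
    out=[]
    for k in range(n):
        def f(q):
            t,M=FK(q);return np.r_[(t-p)*10,R.from_matrix(M@Rt.T).as_rotvec()*3,.003*(q-(LO+HI)/2)]
        a=least_squares(f,rng.uniform(LO+.01,HI-.01),bounds=(LO,HI),max_nfev=60)
        if np.linalg.norm(a.fun[:6])<.02:
            m=np.min(np.r_[a.x-LO,HI-a.x]);e,w=pts(a.x);out.append((e[2],m,a.x,e,w))
    return sorted(out,key=lambda o:-o[0])[:1]
for n,lip,azs in (('L',[.4825,-.2045,.127],(-90,-75,-60)),('R',[.4875,-.3355,.127],(45,60,75,90,110))):
  for az in azs:
    for t in (5,12,20):
      for up in (1,-1):
        for z,m,q,e,w in many(np.array(lip),ori(np.radians(az),np.radians(t),up)):
          print(n,az,t,up,round(m,2),q.round(2),e.round(2),w.round(2))
E
python3 srch.py
```

```text
L -90 5 1 0.0 [-0.94  0.85  0.63  2.02  0.89  1.31 -2.57] [0.2  0.27 0.55] [0.45 0.18 0.15]
L -90 5 -1 0.38 [-0.38  0.7  -0.    1.99  1.19  1.65  0.41] [0.27 0.11 0.6 ] [0.47 0.19 0.16]
L -90 12 1 0.0 [-0.77  0.67  0.46  2.03  0.97  1.36 -2.57] [0.2  0.19 0.61] [0.46 0.18 0.19]
L -90 12 -1 0.38 [-0.4   0.61  0.03  2.01  1.14  1.55  0.49] [0.24 0.1  0.63] [0.47 0.18 0.2 ]
L -90 20 1 0.0 [-0.37  0.51  0.02  2.03  1.09  1.46 -2.57] [0.2  0.08 0.65] [0.47 0.17 0.25]
L -90 20 -1 0.36 [-0.33  0.51 -0.02  2.03  1.1   1.48  0.57] [0.21 0.07 0.65] [0.47 0.17 0.25]
L -75 5 1 0.0 [-1.34  1.05  0.97  2.25  0.83  0.87 -2.57] [0.09 0.38 0.48] [0.36 0.15 0.14]
L -75 5 -1 0.18 [-0.41  0.62 -0.04  2.21  1.39  1.56  0.31] [0.24 0.1  0.62] [0.37 0.18 0.16]
L -75 12 1 0.0 [-1.25  0.79  0.91  2.27  0.97  0.94 -2.57] [0.1  0.3  0.57] [0.36 0.15 0.19]
L -75 12 -1 0.15 [-0.57  0.51  0.16  2.24  1.3   1.38  0.41] [0.18 0.12 0.65] [0.37 0.17 0.2 ]
L -75 20 1 0.0 [-0.87  0.44  0.52  2.26  1.17  1.15 -2.57] [0.12 0.15 0.66] [0.37 0.15 0.24]
L -75 20 -1 0.15 [-0.39  0.39  0.    2.24  1.28  1.33  0.53] [0.16 0.06
[... 1984 characters left out ...]
.2 ]
R 75 12 -1 0.09 [ 1.04  1.03 -0.11  1.18 -0.87  1.94 -0.76] [ 0.19 -0.33  0.49] [ 0.44 -0.64  0.2 ]
R 75 20 1 0.15 [ 0.96  0.94 -0.    1.23 -0.86  1.88  2.41] [ 0.21 -0.3   0.52] [ 0.44 -0.63  0.25]
R 75 20 -1 0.17 [ 1.02  0.94 -0.1   1.22 -0.8   1.86 -0.76] [ 0.19 -0.31  0.52] [ 0.44 -0.63  0.25]
R 90 12 1 0.01 [ 1.31  1.37 -1.05  0.89 -0.12  2.02  1.98] [ 0.11 -0.42  0.35] [ 0.52 -0.67  0.22]
R 90 12 -1 0.0 [ 1.23  1.28 -0.79  0.9  -0.32  2.03 -1.04] [ 0.14 -0.4   0.39] [ 0.52 -0.66  0.22]
R 90 20 1 0.06 [ 1.16  1.14 -0.59  0.97 -0.38  1.97  2.21] [ 0.16 -0.37  0.45] [ 0.52 -0.64  0.26]
R 90 20 -1 0.04 [ 1.08  1.1  -0.42  0.97 -0.49  1.99 -0.86] [ 0.19 -0.35  0.46] [ 0.52 -0.64  0.26]
```

```bash
cat > go.py <<'E'
# usage: go.py x y z az tilt up  -> dp, rotation in pendant units from the measured pose
import sys
from ik import *
s=r.read_state();x,y,z,az,t,up=map(float,sys.argv[1:7])
R0=R.from_quat(s['eef_rot']).as_matrix();Rt=ori(np.radians(az),np.radians(t),up)
dp=R0.T@(np.array([x,y,z])-s['ee_pos'])/.15;rv=R.from_matrix(R0.T@Rt).as_rotvec()/(2*np.pi)
print('t',round(s['time'],2),'p',s['ee_pos'].round(4),'F',s['ft_force'].round(1),'q',s['joint_positions'].round(2))
print('dp',dp.round(3).tolist(),'rot',rv.round(4).tolist(),'rows',max(np.linalg.norm(dp)*.15/.0625,np.linalg.norm(rv)*360/10.7).round(1),'IK',IK(np.array([x,y,z]),Rt,s['joint_positions']))
E
python3 -m pendant '[{"dp":[0.4,0,0],"rotation":[0,0,-0.029],"jaw":0.4},{"dp":[0.7,0,0],"rotation":[0,0,-0.058],"jaw":0.4},{"dp":[0.7,0,0],"rotation":[0,0,-0.087],"jaw":0.4},{"dp":[0.7,0,0],"rotation":[0,0,-0.116],"jaw":0.4},{"dp":[0.7,0,0],"rotation":[0,0,-0.145],"jaw":0.4},{"dp":[0.7,0,0],"rotation":[0,0,-0.174],"jaw":0.4},{"dp":[0.7,0,0],"rotation":[0,0,-0.203],"jaw":0.4},{"dp":[0.7,0,0],"rotation":[0,0,-0.23],"jaw":0.4}]'
python3 go.py 0.46 -0.05 0.22 -80 8 -1
```

```text
time: 6.6
ee_pos: [0.4098, -0.1202, 0.4269]
eef_rot: [0.533, 0.55, -0.373, 0.524]
ft_force: [-0.4, 0.3, -0.1]
width: 0.0345
grip_force: 0.0
t 6.6 p [ 0.4098 -0.1202  0.4269] F [-0.4  0.3 -0.1] q [ 1.12 -0.5  -1.47  2.05  0.89  1.46 -0.51]
dp [1.474, 0.193, -0.156] rot [0.0049, -0.0037, -0.2739] rows 9.2 IK (np.float64(3.3537431097266524e-06), array([-0.3964551 ,  0.48878564, -0.3700606 ,  2.02018751,  1.12719736,
        1.9002898 ,  0.49868567]))
```

```bash

python3 -m pendant '[{"dp":[0.2,0.03,0],"rotation":[0,0,-0.029],"jaw":0.4},{"dp":[0.4,0.06,-0.05],"rotation":[0,0,-0.058],"jaw":0.4},{"dp":[0.6,0.1,-0.1],"rotation":[0,0,-0.087],"jaw":0.4},{"dp":[0.7,0.1,-0.15],"rotation":[0,0,-0.116],"jaw":0.4},{"dp":[0.8,0.1,-0.15],"rotation":[0,0,-0.145],"jaw":0.4},{"dp":[0.9,0.15,-0.15],"rotation":[0,0,-0.174],"jaw":0.4},{"dp":[0.9,0.15,-0.15],"rotation":[0,0,-0.203],"jaw":0.4},{"dp":[0.9,0.15,-0.15],"rotation":[0,0,-0.23],"jaw":0.4}]'
python3 go.py 0.46 -0.05 0.22 -80 8 -1
```

```text
time: 7.6
ee_pos: [0.3821, -0.1142, 0.3632]
eef_rot: [0.024, 0.778, -0.607, 0.16]
ft_force: [-0.4, 0.6, -0.2]
width: 0.0346
grip_force: 0.0
t 7.6 p [ 0.3821 -0.1142  0.3632] F [-0.4  0.6 -0.2] q [ 1.01 -0.5  -1.47  2.18  0.84  1.42  0.82]
dp [-0.293, 1.127, -0.091] rot [0.0129, 0.0063, -0.0445] rows 2.8 IK (np.float64(3.3537655049689737e-06), array([-0.39645507,  0.48878564, -0.37006064,  2.02018751,  1.12719737,
        1.90028982,  0.49868567]))
```

```bash

python3 -m pendant '[{"dp":[-0.1,0.3,-0.05],"rotation":[0.004,0.002,-0.015],"jaw":0.4},{"dp":[-0.2,0.6,-0.1],"rotation":[0.01,0.005,-0.03],"jaw":0.4},{"dp":[-0.3,0.9,-0.1],"rotation":[0.013,0.006,-0.044],"jaw":0.4},{"dp":[-0.3,1,-0.1],"rotation":[0.013,0.006,-0.044],"jaw":0.4},{"dp":[-0.3,1,-0.1],"rotation":[0.013,0.006,-0.044],"jaw":0.4}]'
python3 go.py 0.46 -0.05 0.22 -80 8 -1
```

```text
time: 8.22
ee_pos: [0.3608, -0.1252, 0.3505]
eef_rot: [-0.077, 0.764, -0.636, 0.075]
ft_force: [0.2, -0.5, 0.7]
width: 0.0349
grip_force: 0.0
t 8.22 p [ 0.3608 -0.1252  0.3505] F [ 0.2 -0.5  0.7] q [ 0.97 -0.5  -1.47  2.25  0.86  1.43  1.03]
dp [-0.738, 0.931, -0.185] rot [0.0064, 0.0068, -0.0016] rows 2.9 IK (np.float64(3.353763433634381e-06), array([-0.39645508,  0.48878564, -0.37006062,  2.02018751,  1.12719737,
        1.90028981,  0.49868567]))
```

```bash

python3 -m pendant '[{"dp":[-0.2,0,-0.2],"rotation":[-0.028,0,0],"jaw":0.4},{"dp":[-0.4,0,-0.4],"rotation":[-0.056,0,0],"jaw":0.4},{"dp":[-0.6,0,-0.6],"rotation":[-0.084,0,0],"jaw":0.4},{"dp":[-0.8,0,-0.8],"rotation":[-0.112,0,0],"jaw":0.4},{"dp":[-1,0,-1],"rotation":[-0.14,0,0],"jaw":0.4},{"dp":[-1,0,-1],"rotation":[-0.168,0,0],"jaw":0.4},{"dp":[-1,0,-1],"rotation":[-0.196,0,0],"jaw":0.4},{"dp":[-1,0,-1],"rotation":[-0.21,0,0],"jaw":0.4}]'
python3 go.py 0.46 -0.05 0.22 -80 8 -1
```

```text
time: 9.22
ee_pos: [0.4766, 0.0497, 0.3803]
eef_rot: [-0.105, 0.994, -0.033, 0.012]
ft_force: [-0.8, 0.3, -0.9]
width: 0.0349
grip_force: 0.0
t 9.22 p [0.4766 0.0497 0.3803] F [-0.8  0.3 -0.9] q [ 1.19  0.03 -1.43  1.51  0.1   1.61  1.55]
dp [0.265, -0.554, 1.104] rot [0.2171, 0.0063, 0.0025] rows 7.3 IK (np.float64(3.3537395158486686e-06), array([-0.39645512,  0.48878563, -0.37006058,  2.02018751,  1.12719736,
        1.9002898 ,  0.49868567]))
```

```bash
python3 log.py; cat > sim.py <<'E'
from ik import *
LO2,HI2=LO-.03,HI+.03
def J(q):
    t,M=FK(q);C=np.zeros((6,7))
    for i in range(7):
        d=np.zeros(7);d[i]=1e-5;t2,M2=FK(q+d);C[:3,i]=(t2-t)/1e-5;C[3:,i]=R.from_matrix(M2@M.T).as_rotvec()/1e-5
    return C
def track(q,p,Rt,n=None,lam=.02):
    q=np.array(q,float);
    t,M=FK(q);rv=R.from_matrix(Rt@M.T).as_rotvec();n=n or int(max(np.linalg.norm(p-t)/.0075,np.linalg.norm(rv)/.023,5))
    for k in range(1,n+1):
        tp=t+(p-t)*k/n;Rp=R.from_rotvec(rv*k/n).as_matrix()@M
        for _ in range(4):
            t1,M1=FK(q);e=np.r_[tp-t1,R.from_matrix(Rp@M1.T).as_rotvec()]
            C=J(q);free=np.ones(7,bool)
            for __ in range(3):
                Cf=C[:,free];dq=np.zeros(7);dq[free]=Cf.T@np.linalg.solve(Cf@Cf.T+lam**2*np.eye(6),e)
                bad=free&((q+dq<LO2-1e-9)|(q+dq>HI2+1e-9))
                if not bad.any():break
                free&=~bad
            q=np.clip(q+dq,LO2,HI2)
    t1,M1=FK(q);return q,np.linalg.norm(p-t1),R.from_matrix(Rt@M1.T).magnitude()
E
python3 - <<'E'
from sim import *
D=[json.loads(l) for l in open('d.jsonl')]
D=[([1.155,.332,-.065,1.46,.022,1.35,-.088],[.23906,-.57704,.22176],[.98077744,.19512839,-1.8e-4,-7e-4]),([0.9013329,-0.0290722,-0.27031391,1.80980104,-0.00791105,1.36027472,0.2069596],[.3469842,-.3058397,.25229],[.840557,.541723,-9.5e-5,-2.1e-4])]+D
for a,b in zip(D,D[1:]):
    q,e1,e2=track(a[0],np.array(b[1]),R.from_quat(b[2]).as_matrix());print(np.round(b[0],2),q.round(2),round(e1,3),round(e2,3))
E
```

```text
[ 0.9  -0.03 -0.27  1.81 -0.01  1.36  0.21] [ 0.95 -0.03 -0.32  1.81 -0.01  1.36  0.21] 0.0 0.0
[ 1.23 -0.5  -0.09  2.42 -1.27  0.73  1.53] [ 1.23 -0.5  -0.09  2.42 -1.27  0.73  1.53] 0.0 0.0
[ 1.45 -0.34 -0.45  2.01 -0.54  1.04  0.78] [ 1.47 -0.34 -0.46  2.01 -0.55  1.04  0.79] 0.0 0.0
[ 1.42  0.09 -0.77  1.57  0.03  1.51  0.28] [ 1.38  0.08 -0.72  1.58  0.03  1.51  0.28] 0.0 0.0
[ 1.35 -0.13 -0.87  1.71 -0.12  1.51  0.12] [ 1.35 -0.13 -0.87  1.71 -0.12  1.51  0.12] 0.0 0.0
[ 1.49 -0.32 -1.15  1.73 -0.31  1.54 -1.15] [ 1.47 -0.31 -1.14  1.73 -0.3   1.54 -1.16] 0.0 0.0
[ 1.26 -0.5  -1.47  1.87  0.37  1.43 -1.76] [ 1.26 -0.5  -1.47  1.87  0.37  1.43 -1.76] 0.0 0.0
[ 0.97 -0.5  -1.47  2.16  0.85  1.57 -2.07] [ 0.97 -0.5  -1.47  2.16  0.85  1.57 -2.07] 0.0 0.0
[ 1.19  0.03 -1.43  1.51  0.1   1.61  1.55] [ 2.03 -0.5  -1.05  1.58 -0.17  2.06 -2.52] 0.342 1.041
```

```bash
cat > plan.py <<'E'
from sim import *
import itertools
s=r.read_state();q0=s['joint_positions'];Rc=R.from_quat(s['eef_rot']).as_matrix()
T=lambda p,az,t,up:(np.array(p),ori(np.radians(az),np.radians(t),up))
goal=T([.455,-.06,.20],-80,8,-1)
rng=np.random.default_rng(0);res=[]
for k in range(60):
    w=T([rng.uniform(.35,.65),rng.uniform(-.1,.35),rng.uniform(.2,.45)],rng.uniform(-110,0),rng.uniform(30,88),-1)
    w2=T([rng.uniform(.35,.6),rng.uniform(-.1,.3),rng.uniform(.2,.4)],rng.uniform(-110,-40),rng.uniform(10,60),-1) if k%2 else None
    q,e,_=track(q0,*w,n=12)
    if w2: q,e,_=track(q,*w2,n=12)
    q,e1,e2=track(q,*goal,n=12)
    m=np.min(np.r_[q-LO2,HI2-q])
    res.append((e1+e2-.02*min(m,.3),k,e1.round(3),e2.round(3),m.round(2),q.round(2),w[0].round(2),w[1][:,2].round(2),(w2[0].round(2),w2[1][:,2].round(2)) if w2 else None))
res.sort(key=lambda a:a[:2])
for a in res[:5]:print(a)
E
time python3 plan.py
```

```text
Traceback (most recent call last):
  File "plan.py", line 14, in <module>
    res.append((e1+e2-.02*min(m,.3),k,e1.round(3),e2.round(3),m.round(2),q.round(2),w[0].round(2),w[1][:,2].round(2),(w2[0].round(2),w2[1][:,2].round(2)) if w2 else None))
                                                  ^^^^^^^^
AttributeError: 'float' object has no attribute 'round'

real	0m1.468s
user	0m1.998s
sys	0m0.092s
```

```bash
sed -i 's/e2.round(3)/round(e2,3)/;s/range(60)/range(400)/' plan.py; time python3 plan.py
```

```text
(np.float64(-0.005999999974300897), 261, np.float64(0.0), 0.0, np.float64(0.33), array([-0.75,  0.48,  0.04,  2.07,  1.03,  1.73,  0.51]), array([ 0.46, -0.  ,  0.38]), array([-0.  , -0.78, -0.63]), (array([0.51, 0.16, 0.22]), array([-0.03, -0.97, -0.26])))
(np.float64(-0.005999999973988887), 397, np.float64(0.0), 0.0, np.float64(0.33), array([-0.74,  0.48,  0.03,  2.06,  1.03,  1.73,  0.51]), array([0.46, 0.26, 0.24]), array([ 0.24, -0.53, -0.81]), (array([0.39, 0.06, 0.27]), array([-0.17, -0.94, -0.3 ])))
(np.float64(-0.005999999973742243), 175, np.float64(0.0), 0.0, np.float64(0.33), array([-0.75,  0.48,  0.04,  2.06,  1.03,  1.73,  0.51]), array([0.46, 0.3 , 0.28]), array([ 0.36, -0.27, -0.89]), (array([0.42, 0.09, 0.27]), array([-0.06, -0.97, -0.25])))
(np.float64(-0.005999999948196202), 99, np.float64(0.0), 0.0, np.float64(0.35), array([-0.82,  0.49,  0.12,  2.07,  1.01,  1.7 ,  0.53]), array([0.43, 0.15, 0.36]), array([ 0.03, -0.85, -0.53]), (array([0.6 , 0.23, 0.22]), array([ 0.58, -0.71, -0.39])))
(np.float64(-0.005999999944363384), 295, np.float64(0.0), 0.0, np.float64(0.34), array([-1.11,  0.53,  0.45,  2.08,  0.92,  1.58,  0.59]), array([0.49, 0.22, 0.35]), array([-0.  , -0.04, -1.  ]), (array([0.55, 0.17, 0.25]), array([-0.11, -0.96, -0.25])))
real	3m40.004s
user	3m37.494s
sys	0m0.158s
```

```bash
python3 go.py 0.46 0.30 0.28 -37 63 -1; python3 - <<'E'
import numpy as np
from h import *
c=dict(np.load('top0.npz'));print([depth(c,u,v).round(3).tolist() for u,v in [(140,178),(140,170),(150,150),(60,188),(60,175)]])
E
```

```text
t 9.22 p [0.4766 0.0497 0.3803] F [-0.8  0.3 -0.9] q [ 1.19  0.03 -1.43  1.51  0.1   1.61  1.55]
dp [-0.229, 1.696, 0.56] rot [0.0606, -0.028, -0.111] rows 4.4 IK (np.float64(9.344143372771089e-06), array([-0.2761104 ,  0.14448263, -0.74336617,  1.68327335,  0.5733964 ,
        1.42655679,  1.37291428]))
[[0.639, 0.027, 0.073], [0.648, 0.015, 0.116], [0.705, 0.011, 0.056], [0.619, 0.192, 0.089], [0.644, 0.187, 0.102]]
```

```bash
python3 -m pendant '[{"dp":[-0.04,0.34,0.11],"rotation":[0.012,-0.006,-0.022],"jaw":0.4},{"dp":[-0.08,0.66,0.22],"rotation":[0.024,-0.011,-0.044],"jaw":0.4},{"dp":[-0.13,1,0.33],"rotation":[0.036,-0.017,-0.066],"jaw":0.4}]'; python3 go.py 0.46 0.30 0.28 -37 63 -1
```

```text
time: 9.6
ee_pos: [0.4646, 0.1862, 0.3253]
eef_rot: [-0.293, 0.944, -0.136, 0.064]
ft_force: [0.6, -1.3, 0.9]
width: 0.0349
grip_force: 0.0
t 9.6 p [0.4646 0.1862 0.3253] F [ 0.6 -1.3  0.9] q [ 0.73  0.08 -1.44  1.65  0.38  1.48  1.43]
dp [-0.395, 0.706, 0.115] rot [0.0262, -0.0131, -0.0492] rows 2.0 IK (np.float64(9.341613446308644e-06), array([-0.27608318,  0.14448718, -0.74339708,  1.68327218,  0.57340241,
        1.42655969,  1.37291061]))
```

```bash
python3 -m pendant '[{"dp":[-0.2,0.35,0.06],"rotation":[0.013,-0.006,-0.025],"jaw":0.4},{"dp":[-0.4,0.7,0.11],"rotation":[0.026,-0.013,-0.049],"jaw":0.4},{"dp":[-0.4,0.7,0.11],"rotation":[0.026,-0.013,-0.049],"jaw":0.4}]'; python3 go.py 0.42 0.09 0.27 -93 14 -1
```

```text
time: 9.98
ee_pos: [0.4609, 0.3002, 0.2805]
eef_rot: [-0.434, 0.871, -0.206, 0.103]
ft_force: [1.1, -0.7, 0.4]
width: 0.0351
grip_force: 0.0
t 9.97 p [0.4609 0.3002 0.2805] F [ 1.1 -0.7  0.4] q [ 0.18  0.34 -1.35  1.66  0.78  1.55  1.24]
dp [1.282, -0.529, 0.343] rot [0.1258, 0.1249, 0.0998] rows 6.8 IK (np.float64(1.1559351979914716e-05), array([-0.92490099,  0.51307056,  0.09226326,  1.70578926,  0.72434444,
        2.02999915,  0.61819714]))
```

```bash
python3 -m pendant '[{"dp":[0.18,-0.07,0.05],"rotation":[0.018,0.018,0.014],"jaw":0.4},{"dp":[0.36,-0.14,0.1],"rotation":[0.035,0.035,0.028],"jaw":0.4},{"dp":[0.54,-0.21,0.15],"rotation":[0.053,0.053,0.042],"jaw":0.4},{"dp":[0.7,-0.29,0.19],"rotation":[0.069,0.069,0.055],"jaw":0.4}]'; python3 go.py 0.42 0.09 0.27 -93 14 -1
```

```text
time: 10.48
ee_pos: [0.4384, 0.1834, 0.2753]
eef_rot: [-0.191, 0.869, -0.455, 0.038]
ft_force: [0.8, -0.2, -0.2]
width: 0.0348
grip_force: 0.0
t 10.47 p [0.4384 0.1834 0.2753] F [ 0.8 -0.2 -0.2] q [-0.2   0.49 -1.01  1.67  0.95  2.04  0.74]
dp [0.338, -0.255, 0.474] rot [0.0563, 0.0552, 0.0444] rows 3.0 IK (np.float64(1.1558905421334646e-05), array([-0.92489845,  0.51307048,  0.09226006,  1.70578911,  0.72434516,
        2.03      ,  0.61819627]))
```

```bash
python3 -m pendant '[{"dp":[0.11,-0.08,0.16],"rotation":[0.019,0.018,0.015],"jaw":0.4},{"dp":[0.22,-0.17,0.32],"rotation":[0.038,0.037,0.03],"jaw":0.4},{"dp":[0.34,-0.25,0.47],"rotation":[0.056,0.055,0.044],"jaw":0.4},{"dp":[0.34,-0.25,0.47],"rotation":[0.056,0.055,0.044],"jaw":0.4}]'; python3 go.py 0.455 -0.06 0.2 -80 8 -1
```

```text
time: 10.98
ee_pos: [0.4201, 0.09, 0.2689]
eef_rot: [0.014, 0.791, -0.611, -0.016]
ft_force: [0.2, 0.1, -1.1]
width: 0.0346
grip_force: 0.0
t 10.97 p [0.4201 0.09   0.2689] F [ 0.2  0.1 -1.1] q [-0.83  0.51 -0.03  1.7   0.75  2.05  0.6 ]
dp [-0.279, 0.192, 1.073] rot [0.0185, -0.0341, -0.0053] rows 2.7 IK (np.float64(3.2923949463621092e-06), array([-0.39287518,  0.51432403, -0.36145371,  2.0455206 ,  1.12848295,
        1.87429644,  0.45509717]))
```

```bash
python3 go.py 0.479 -0.07 0.18 -88 5 -1; python3 - <<'E'
from sim import *
q=r.read_state()['joint_positions']
for p in ([.479,-.07,.18],[.479,-.07,.129],[.4835,-.182,.129],[.4835,-.182,.17]):
    q,a,b=track(q,np.array(p),ori(np.radians(-88),np.radians(5),-1));print(q.round(2),a.round(4),round(b,4),pts(q))
E
```

```text
t 10.97 p [0.4201 0.09   0.2689] F [ 0.2  0.1 -1.1] q [-0.83  0.51 -0.03  1.7   0.75  2.05  0.6 ]
dp [-0.442, 0.305, 1.164] rot [0.0268, -0.0123, -0.0006] rows 3.1 IK (np.float64(2.761450676219514e-06), array([-0.38565469,  0.66223202, -0.27968049,  1.89302261,  1.11409789,
        1.93241292,  0.44469515]))
[-0.69  0.64  0.08  1.91  0.99  1.78  0.51] 0.0 0.0 (array([0.20742344, 0.17124126, 0.61626798]), array([0.43856192, 0.31592577, 0.20915449]))
[-0.68  0.75  0.07  1.89  0.98  1.73  0.44] 0.0 0.0 (array([0.23587872, 0.19227898, 0.58677655]), array([0.43862305, 0.31602352, 0.15819514]))
[-0.57  0.7   0.15  2.01  1.11  1.58  0.43] 0.0 0.0 (array([0.24458752, 0.15612857, 0.59932802]), array([0.44888103, 0.20772325, 0.15694566]))
[-0.58  0.61  0.16  2.02  1.13  1.61  0.5 ] 0.0 0.0 (array([0.21651729, 0.14053573, 0.62416113]), array([0.4488833 , 0.20768052, 0.19801842]))
```

```bash
python3 -m pendant '[{"dp":[-0.13,0.09,0.33],"rotation":[0.009,-0.004,0],"jaw":0.4},{"dp":[-0.25,0.17,0.67],"rotation":[0.018,-0.008,0],"jaw":0.4},{"dp":[-0.38,0.26,1],"rotation":[0.027,-0.012,0],"jaw":0.4},{"dp":[-0.38,0.26,1],"rotation":[0.027,-0.012,0],"jaw":0.4}]'; python3 go.py 0.479 -0.07 0.129 -88 5 -1
```

```text
time: 11.48
ee_pos: [0.4705, -0.049, 0.1909]
eef_rot: [-0.013, 0.736, -0.677, 0.011]
ft_force: [-0.2, 0.7, -0.2]
width: 0.0347
grip_force: 0.0
t 11.47 p [ 0.4705 -0.049   0.1909] F [-0.2  0.7 -0.2] q [-0.71  0.63  0.06  1.9   0.97  1.82  0.52]
dp [-0.053, 0.399, 0.176] rot [-0.0005, -0.0003, 0.0002] rows 1.1 IK (np.float64(2.5356156727000274e-06), array([-0.39629497,  0.76343966, -0.26561497,  1.87557538,  1.10911188,
        1.8966597 ,  0.36642849]))
```

```bash
python3 -m pendant '[{"dp":[-0.03,0.2,0.09],"rotation":[0,0,0],"jaw":0.4},{"dp":[-0.053,0.4,0.176],"rotation":[0,0,0],"jaw":0.4},{"dp":[-0.053,0.4,0.176],"rotation":[0,0,0],"jaw":0.4},{"dp":[-0.053,0.4,0.176],"rotation":[0,0,0],"jaw":0.4}]'; python3 go.py 0.4835 -0.182 0.129 -88 5 -1
python3 -c "
from bench import camera;import cv2
c=camera('scene');cv2.imwrite('pics/s1.png',cv2.resize(c['image'][100:300,100:400,::-1],None,fx=2,fy=2))"
```

```text
time: 11.98
ee_pos: [0.4806, -0.0649, 0.1309]
eef_rot: [-0.014, 0.738, -0.675, 0.014]
ft_force: [-0.2, -0.7, -0.4]
width: 0.0351
grip_force: 0.0
t 11.97 p [ 0.4806 -0.0649  0.1309] F [-0.2 -0.7 -0.4] q [-0.68  0.75  0.06  1.89  0.98  1.74  0.44]
dp [0.011, -0.057, 0.779] rot [0.0003, 0.0006, -0.0002] rows 1.9 IK (np.float64(2.484460732779725e-06), array([-0.27779738,  0.70352806, -0.1740623 ,  1.99226939,  1.23812571,
        1.7474477 ,  0.38564777]))
```

View pics/s1.png

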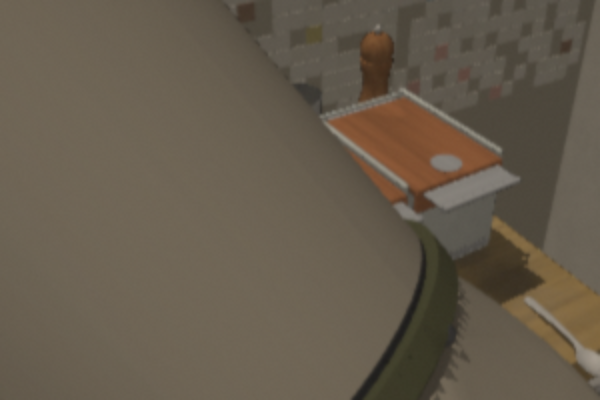

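The arm hides most of the scene view. Only the right lid (around (440,160) in the crop) is visible, so I'll insert the fingers using force readings and then check from the top camera.

```bash
python3 -m pendant '[{"dp":[0,-0.02,0.2],"rotation":[0,0,0],"jaw":0.4},{"dp":[0.005,-0.04,0.4],"rotation":[0,0,0],"jaw":0.4},{"dp":[0.01,-0.057,0.6],"rotation":[0,0,0],"jaw":0.4},{"dp":[0.01,-0.057,0.78],"rotation":[0,0,0],"jaw":0.4},{"dp":[0.01,-0.057,0.78],"rotation":[0,0,0],"jaw":0.4}]'; python3 go.py 0.4835 -0.182 0.136 -88 5 -1
python3 -c "
from bench import camera;import cv2
c=camera('top');cv2.imwrite('pics/t1.png',cv2.resize(c['image'][150:300,150:350,::-1],None,fx=3,fy=3))"
```

```text
time: 12.65
ee_pos: [0.4828, -0.1843, 0.1294]
eef_rot: [-0.012, 0.737, -0.675, 0.013]
ft_force: [1.0, 0.6, -0.4]
width: 0.0347
grip_force: 0.0
t 12.65 p [ 0.4828 -0.1843  0.1294] F [ 1.   0.6 -0.4] q [-0.56  0.7   0.15  2.01  1.12  1.58  0.43]
dp [-0.005, -0.042, -0.019] rot [0.0001, 0.0001, -0.0003] rows 0.1 IK (np.float64(2.532820678391019e-06), array([-0.27618587,  0.68825101, -0.17612285,  1.99553182,  1.23832545,
        1.7514246 ,  0.39711096]))
```

View pics/t1.png

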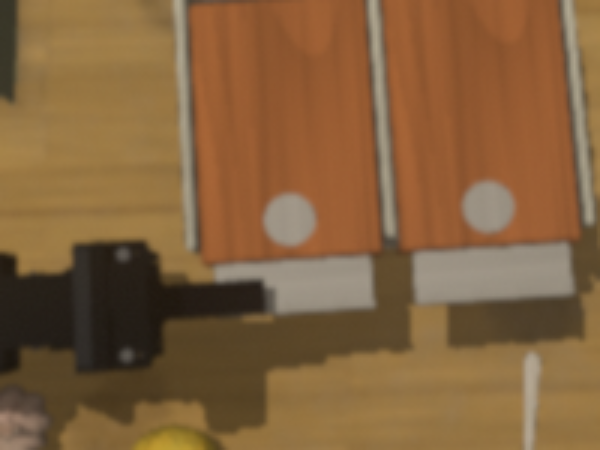

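The finger lies over the left lip at (190-270, 298) in the crop, clear of the wooden front board. Next I'll raise it in small steps.

```bash
python3 -m pendant '[{"dp":[0,-0.04,0],"rotation":[0,0,0],"jaw":0.4},{"dp":[0,-0.06,0],"rotation":[0,0,0],"jaw":0.4},{"dp":[0,-0.06,0],"rotation":[0,0,0],"jaw":0.4}]';for i in 1 2 3; do python3 -m pendant '[{"dp":[0,-0.013,0],"rotation":[0,0,0],"jaw":0.4},{"dp":[0,-0.013,0],"rotation":[0,0,0],"jaw":0.4}]'|egrep 'pos|force'; done
```

```text
time: 13.08
ee_pos: [0.4836, -0.1832, 0.1374]
eef_rot: [-0.014, 0.738, -0.675, 0.013]
ft_force: [0.5, 0.3, 1.0]
width: 0.0347
grip_force: 0.0
ee_pos: [0.4833, -0.1839, 0.1391]
ft_force: [-0.4, -0.6, -0.7]
grip_force: 0.0
ee_pos: [0.4833, -0.1842, 0.141]
ft_force: [-0.5, 0.1, 0.9]
grip_force: 0.0
ee_pos: [0.4833, -0.1842, 0.1428]
ft_force: [0.8, 1.0, -2.0]
grip_force: 0.8
```

```bash
for i in 1 2 3; do python3 -m pendant '[{"dp":[0,-0.013,0],"rotation":[0,0,0],"jaw":0.4},{"dp":[0,-0.013,0],"rotation":[0,0,0],"jaw":0.4}]'|egrep 'pos|force'; done
```

```text
ee_pos: [0.4833, -0.1844, 0.1449]
ft_force: [-0.5, 1.2, -2.1]
grip_force: 0.8
ee_pos: [0.4833, -0.1846, 0.1469]
ft_force: [0.4, 1.0, -1.5]
grip_force: 0.8
ee_pos: [0.4833, -0.1848, 0.1489]
ft_force: [0.6, 0.3, -1.4]
grip_force: 0.8
```

```bash
python3 -m pendant '[{"dp":[0,-0.06,0],"rotation":[0,0,0],"jaw":0.4},{"dp":[-0.005,-0.12,0],"rotation":[0,0,0],"jaw":0.4},{"dp":[-0.01,-0.18,0],"rotation":[0,0,0],"jaw":0.4},{"dp":[-0.02,-0.24,0],"rotation":[0,0,0],"jaw":0.4},{"dp":[-0.02,-0.3,0],"rotation":[0,0,0],"jaw":0.4},{"dp":[-0.02,-0.3,0],"rotation":[0,0,0],"jaw":0.4}]'
python3 - <<'E'
from bench import camera
import cv2
from h import *
c=camera('top');hsv=cv2.cvtColor(c['image'],cv2.COLOR_RGB2HSV)
cv2.imwrite('pics/t2.png',cv2.resize(c['image'][150:300,150:350,::-1],None,fx=3,fy=3))
print([depth(c,u,v).round(3).tolist() for u,v in [(268,248),(262,249),(268,235),(312,240)]])
E
```

```text
time: 15.32
ee_pos: [0.4864, -0.1889, 0.1943]
eef_rot: [-0.013, 0.738, -0.675, 0.013]
ft_force: [-0.4, 0.3, -2.3]
width: 0.0346
grip_force: 0.9
[[0.482, -0.243, 0.186], [0.48, -0.232, 0.184], [0.506, -0.244, 0.18], [0.495, -0.332, 0.13]]
```

The left lid was loose: the lip depth now reads z≈0.184, so it has come up about 50 mm. I'll let it down, then narrow the jaws around the lip.

```bash
python3 -m pendant '[{"dp":[0,0.07,0],"rotation":[0,0,0],"jaw":0.4},{"dp":[0,0.14,0],"rotation":[0,0,0],"jaw":0.4},{"dp":[0.01,0.21,-0.01],"rotation":[0,0,0],"jaw":0.4},{"dp":[0.015,0.28,-0.02],"rotation":[0,0,0],"jaw":0.4},{"dp":[0.02,0.35,-0.03],"rotation":[0,0,0],"jaw":0.4},{"dp":[0.02,0.42,-0.03],"rotation":[0,0,0],"jaw":0.4},{"dp":[0.02,0.42,-0.03],"rotation":[0,0,0],"jaw":0.4},{"dp":[0.02,0.42,-0.03],"rotation":[0,0,0],"jaw":0.4}]'
for i in 1 2; do python3 -m pendant '[{"dp":[0,0,0],"rotation":[0,0,0],"jaw":0.4},{"dp":[0,0,0],"rotation":[0,0,0],"jaw":0.4},{"dp":[0,0,0],"rotation":[0,0,0],"jaw":0.4},{"dp":[0,0,0],"rotation":[0,0,0],"jaw":0.4},{"dp":[0,0,0],"rotation":[0,0,0],"jaw":0.4},{"dp":[0,0,0],"rotation":[0,0,0],"jaw":0.4},{"dp":[0,0,0],"rotation":[0,0,0],"jaw":0.4},{"dp":[0,0,0],"rotation":[0,0,0],"jaw":0.4}]'|egrep 'time|pos|force'
python3 - <<'E'
from bench import camera
from h import *
c=camera('top');print([depth(c,u,v).round(3).tolist() for u,v in [(268,248),(262,249),(312,240)]])
E
done
```

```text
time: 16.38
ee_pos: [0.4832, -0.1788, 0.1315]
eef_rot: [-0.014, 0.737, -0.675, 0.013]
ft_force: [0.0, 0.2, 0.2]
width: 0.035
grip_force: 0.0
time: 17.38
ee_pos: [0.4831, -0.1788, 0.1312]
ft_force: [-0.5, 0.2, -0.3]
grip_force: 0.0
[[0.482, -0.245, 0.131], [0.48, -0.233, 0.132], [0.495, -0.332, 0.131]]
time: 18.42
ee_pos: [0.4831, -0.1787, 0.1312]
ft_force: [0.0, -0.2, -0.9]
grip_force: 0.0
[[0.482, -0.245, 0.132], [0.48, -0.233, 0.131], [0.495, -0.332, 0.131]]
```

```bash
python3 -m pendant '[{"dp":[0,0.02,0],"rotation":[0,0,0],"jaw":0.3},{"dp":[0,0.02,0],"rotation":[0,0,0],"jaw":0.17},{"dp":[0,0.02,0],"rotation":[0,0,0],"jaw":0.17},{"dp":[0,0.02,0],"rotation":[0,0,0],"jaw":0.17}]'; for i in 1 2 3; do python3 -m pendant '[{"dp":[0,0.013,0],"rotation":[0,0,0],"jaw":0.17},{"dp":[0,0.02,0],"rotation":[0,0,0],"jaw":0.17}]'|egrep 'pos|force'; done
```

```text
time: 18.98
ee_pos: [0.4831, -0.1785, 0.1283]
eef_rot: [-0.014, 0.737, -0.675, 0.013]
ft_force: [0.1, 0.8, -0.3]
width: 0.0156
grip_force: 0.0
ee_pos: [0.483, -0.1782, 0.1251]
ft_force: [0.5, 0.3, 0.8]
grip_force: 0.0
ee_pos: [0.483, -0.1781, 0.1222]
ft_force: [-0.7, -0.8, 1.1]
grip_force: 0.5
ee_pos: [0.483, -0.1779, 0.1193]
ft_force: [-0.0, -1.1, 1.9]
grip_force: 1.0
```

```bash
for i in 1 2 3 4; do python3 -m pendant '[{"dp":[0,0.007,0],"rotation":[0,0,0],"jaw":0.17},{"dp":[0,0.013,0],"rotation":[0,0,0],"jaw":0.17}]'|egrep 'pos|force'; done
```

```text
ee_pos: [0.483, -0.1777, 0.1175]
ft_force: [-0.1, -1.9, 2.6]
grip_force: 1.4
ee_pos: [0.483, -0.1775, 0.1155]
ft_force: [0.8, -3.0, 3.1]
grip_force: 1.8
ee_pos: [0.483, -0.1774, 0.1138]
ft_force: [0.3, -4.0, 7.2]
grip_force: 3.0
ee_pos: [0.4831, -0.1775, 0.1124]
ft_force: [0.3, -4.4, 10.3]
grip_force: 4.6
```

```bash
python3 -m pendant '[{"dp":[0,-0.05,0],"rotation":[0,0,0],"jaw":0.17},{"dp":[0,-0.1,0],"rotation":[0,0,0],"jaw":0.17},{"dp":[0,-0.1,0],"rotation":[0,0,0],"jaw":0.17},{"dp":[0,-0.1,0],"rotation":[0,0,0],"jaw":0.17},{"dp":[0,-0.1,0],"rotation":[0,0,0],"jaw":0.17},{"dp":[0,-0.1,0],"rotation":[0,0,0],"jaw":0.17}]'; for i in 1 2 3; do python3 -m pendant '[{"dp":[0,-0.013,0],"rotation":[0,0,0],"jaw":0.17},{"dp":[0,-0.013,0],"rotation":[0,0,0],"jaw":0.17}]'|egrep 'pos|force'; done
```

```text
time: 21.48
ee_pos: [0.483, -0.1783, 0.1263]
eef_rot: [-0.014, 0.737, -0.675, 0.013]
ft_force: [0.3, 0.0, -0.0]
width: 0.0149
grip_force: 0.0
ee_pos: [0.4831, -0.1785, 0.1285]
ft_force: [-0.4, 0.3, -0.9]
grip_force: 0.0
ee_pos: [0.4831, -0.1787, 0.1305]
ft_force: [0.3, -0.6, -0.6]
grip_force: 0.0
ee_pos: [0.4831, -0.1788, 0.1322]
ft_force: [-0.3, 0.4, -1.7]
grip_force: 0.8
```

```bash
for i in 1 2 3; do python3 -m pendant '[{"dp":[0,-0.007,0],"rotation":[0,0,0],"jaw":0.17},{"dp":[0,-0.013,0],"rotation":[0,0,0],"jaw":0.17}]'|egrep 'pos|force'; done
```

```text
ee_pos: [0.4831, -0.1789, 0.134]
ft_force: [-0.7, 0.6, -3.5]
grip_force: 1.4
ee_pos: [0.4831, -0.1789, 0.1357]
ft_force: [-0.4, 3.1, -6.5]
grip_force: 3.1
ee_pos: [0.4832, -0.179, 0.1375]
ft_force: [-0.2, 3.3, -10.5]
grip_force: 4.9
```

The left lid is caught and takes 10.5 N. I'll hold the tug, then let it down.

```bash
python3 -m pendant '[{"dp":[0,0,0],"rotation":[0,0,0],"jaw":0.17},{"dp":[0,0,0],"rotation":[0,0,0],"jaw":0.17},{"dp":[0,0,0],"rotation":[0,0,0],"jaw":0.17},{"dp":[0,0,0],"rotation":[0,0,0],"jaw":0.17},{"dp":[0,0,0],"rotation":[0,0,0],"jaw":0.17}]'|egrep 'pos|force'; python3 -m pendant '[{"dp":[0,0.03,0],"rotation":[0,0,0],"jaw":0.17},{"dp":[0,0.06,0],"rotation":[0,0,0],"jaw":0.17},{"dp":[0,0.06,0],"rotation":[0,0,0],"jaw":0.4},{"dp":[0,0.06,0],"rotation":[0,0,0],"jaw":0.4},{"dp":[0,0.06,0],"rotation":[0,0,0],"jaw":0.4}]'; python3 go.py 0.478 -0.05 0.13 -88 5 -1
```

```text
ee_pos: [0.4832, -0.1791, 0.1379]
ft_force: [-0.5, 5.6, -10.6]
grip_force: 5.2
time: 24.22
ee_pos: [0.483, -0.1788, 0.1295]
eef_rot: [-0.014, 0.737, -0.675, 0.013]
ft_force: [-0.1, 0.6, 0.0]
width: 0.0325
grip_force: 0.0
t 24.23 p [ 0.483  -0.1788  0.1295] F [-0.1  0.6  0. ] q [-0.57  0.7   0.14  2.01  1.11  1.59  0.43]
dp [0.001, 0.072, -0.856] rot [0.0001, 0.0004, 0.0] rows 2.1 IK (np.float64(2.5644373477610854e-06), array([-0.4176653 ,  0.77480819, -0.27908666,  1.8499748 ,  1.08947503,
        1.92320428,  0.36475444]))
```

```bash
cat > sim2.py <<'E'
from sim import *
q=r.read_state()['joint_positions']
for p,az,t in (([.478,-.05,.13],-88,5),([.43,0.0,.3],-80,45),([.42,-.15,.32],-30,80),([.36,-.38,.32],20,75),([.37,-.46,.28],50,45),([.436,-.436,.18],60,8),([.436,-.436,.129],60,8),([.49,-.34,.129],60,8),([.49,-.34,.17],60,8)):
    q,a,b=track(q,np.array(p),ori(np.radians(az),np.radians(t),-1),n=12);print(q.round(2),a.round(4),round(b,4),np.round(pts(q),2).tolist())
E
python3 sim2.py; python3 - <<'E'
import numpy as np
from h import *
c=dict(np.load('top0.npz'));print([depth(c,u,v).round(3).tolist() for u,v in [(402,192),(402,155),(370,190),(326,310),(326,275),(355,280)]])
E
```

```text
[-0.7   0.76  0.05  1.87  0.96  1.76  0.44] 0.0 0.0 [[0.23, 0.2, 0.58], [0.44, 0.34, 0.16]]
[-0.62 -0.02 -0.04  1.92  0.68  1.66  0.99] 0.0 0.0 [[-0.01, -0.0, 0.71], [0.36, 0.28, 0.55]]
[-0.58 -0.37  0.59  1.89  0.3   1.41  2.59] 0.0 0.0 [[-0.14, -0.09, 0.68], [0.35, -0.08, 0.67]]
[-0.85 -0.49  0.27  2.33  0.43  1.12  2.6 ] 0.4572 0.231 [[-0.14, -0.16, 0.65], [0.24, 0.12, 0.51]]
[-1.63 -0.49  1.34  2.35  1.23  0.37  2.6 ] 0.6208 0.3858 [[0.01, -0.21, 0.65], [0.34, 0.04, 0.39]]
[-1.78 -0.49  1.34  2.35  1.22  0.29  2.6 ] 0.6636 0.7766 [[0.04, -0.21, 0.65], [0.33, 0.09, 0.39]]
[-1.69 -0.49  1.34  2.35  1.24  0.14  2.6 ] 0.6581 0.6675 [[0.03, -0.21, 0.65], [0.33, 0.06, 0.39]]
[-1.74 -0.49  1.34  2.35  1.23  0.14  2.6 ] 0.5757 0.6468 [[0.03, -0.21, 0.65], [0.33, 0.08, 0.39]]
[-1.73 -0.49  1.34  2.35  1.23  0.14  2.6 ] 0.5753 0.647 [[0.03, -0.21, 0.65], [0.33, 0.08, 0.39]]
[[0.649, -0.695, -0.364], [0.777, -0.715, -0.391], [0.661, -0.599, -0.388], [0.343, -0.372, 0.005], [0.418, -0.376, 0.004], [0.406, -0.442, -0.0]]
```

```bash
python3 -m pendant '[{"dp":[0,0.02,-0.2],"rotation":[0,0,0],"jaw":0.4},{"dp":[0,0.04,-0.4],"rotation":[0,0,0],"jaw":0.4},{"dp":[0,0.06,-0.65],"rotation":[0,0,0],"jaw":0.4},{"dp":[0,0.07,-0.86],"rotation":[0,0,0],"jaw":0.4}]'; python3 go.py 0.43 0 0.3 -80 45 -1
```

```text
time: 24.72
ee_pos: [0.4781, -0.0479, 0.1302]
eef_rot: [-0.014, 0.737, -0.675, 0.013]
ft_force: [0.2, -0.3, -0.0]
width: 0.0348
grip_force: 0.0
t 24.73 p [ 0.4781 -0.0479  0.1302] F [ 0.2 -0.3 -0. ] q [-0.7   0.75  0.05  1.87  0.96  1.76  0.44]
dp [0.308, -1.099, -0.43] rot [-0.1108, -0.02, -0.0093] rows 3.8 IK (np.float64(6.405054906702246e-06), array([-2.54096111e-01, -5.01101070e-05, -4.06470755e-01,  1.89927287e+00,
        6.78277303e-01,  1.65546241e+00,  9.97178652e-01]))
```

```bash
cat > sim2.py <<'E'
from sim import *
import sys
q00=r.read_state()['joint_positions']
for A,T in ((60,8),(50,8),(60,15),(45,8)):
  q=q00;print('---',A,T);d=np.array([np.cos(np.radians(A)),np.sin(np.radians(A)),0]);L=np.array([.49,-.34,.129])
  for p,az,t,up in (([.43,0.0,.3],-80,45,-1),([.43,-.15,.32],-90,85,-1),([.42,-.36,.32],80,80,1),([.40,-.46,.28],60,45,1),(L-d*.11+[0,0,.05],A,T,1),(L-d*.11,A,T,1),(L,A,T,1),(L+[0,0,.05],A,T,1)):
    q,a,b=track(q,np.array(p),ori(np.radians(az),np.radians(t),up),n=12);print(q.round(2),a.round(4),round(b,4),np.round(pts(q),2).tolist())
E
python3 sim2.py
```

```text
--- 60 8
[-0.62 -0.02 -0.04  1.92  0.68  1.66  0.99] 0.0 0.0 [[-0.01, -0.0, 0.71], [0.36, 0.28, 0.55]]
[-0.33 -0.15  0.45  1.76  0.15  1.5   1.68] 0.0 0.0 [[-0.06, -0.02, 0.7], [0.42, -0.08, 0.67]]
[ 0.05  0.26  0.83  1.45 -0.33  1.62  2.28] 0.0 0.0 [[0.12, -0.01, 0.69], [0.43, -0.38, 0.66]]
[ 0.68  0.69  0.75  1.22 -0.98  1.99  2.36] 0.0 0.0 [[0.22, -0.18, 0.6], [0.31, -0.65, 0.52]]
[ 1.08  1.    0.16  1.18 -1.14  2.06  2.37] 0.0 0.0 [[0.18, -0.33, 0.5], [0.3, -0.72, 0.23]]
[ 1.08  1.07  0.16  1.17 -1.13  2.03  2.43] 0.0 0.0 [[0.18, -0.35, 0.47], [0.3, -0.72, 0.18]]
[ 0.97  0.95  0.12  1.4  -1.16  1.88  2.48] 0.0 0.0 [[0.21, -0.3, 0.52], [0.35, -0.62, 0.18]]
[ 0.97  0.87  0.12  1.42 -1.17  1.91  2.42] 0.0 0.0 [[0.19, -0.28, 0.55], [0.35, -0.62, 0.23]]
--- 50 8
[-0.62 -0.02 -0.04  1.92  0.68  1.66  0.99] 0.0 0.0 [[-0.01, -0.0, 0.71], [0.36, 0.28, 0.55]]
[-0.33 -0.15  0.45  1.76  0.15  1.5   1.68] 0.0 0.0 [[-0.06, -0.02, 0.7], [0.42, -0.08, 0.67]]
[ 0.05  0.26  0.83  1.45 -0.33  1.62  2.28] 0.0 0.0 [[0.12, -0.01, 0.69], [0.43, -0.38, 0.66]]
[ 0.68  0.69  0.75  1.22 -0.98  1.99  2.36] 
[... 1259 characters left out ...]
01, -0.0, 0.71], [0.36, 0.28, 0.55]]
[-0.33 -0.15  0.45  1.76  0.15  1.5   1.68] 0.0 0.0 [[-0.06, -0.02, 0.7], [0.42, -0.08, 0.67]]
[ 0.05  0.26  0.83  1.45 -0.33  1.62  2.28] 0.0 0.0 [[0.12, -0.01, 0.69], [0.43, -0.38, 0.66]]
[ 0.68  0.69  0.75  1.22 -0.98  1.99  2.36] 0.0 0.0 [[0.22, -0.18, 0.6], [0.31, -0.65, 0.52]]
[ 1.07  0.84  0.27  1.52 -1.27  1.92  2.48] 0.0 0.0 [[0.16, -0.29, 0.56], [0.21, -0.65, 0.22]]
[ 1.07  0.92  0.26  1.51 -1.26  1.9   2.54] 0.0 0.0 [[0.17, -0.31, 0.53], [0.21, -0.65, 0.17]]
[ 1.05  0.83  0.07  1.65 -1.27  1.69  2.52] 0.0 0.0 [[0.16, -0.29, 0.56], [0.28, -0.57, 0.18]]
[ 1.05  0.74  0.07  1.66 -1.27  1.71  2.45] 0.0 0.0 [[0.15, -0.26, 0.59], [0.28, -0.57, 0.23]]
```

Azimuth 60 with tilt 8 works in the simulation all the way through, so I'll follow that path.

```bash
python3 -m pendant '[{"dp":[0.07,-0.25,-0.1],"rotation":[-0.025,-0.005,-0.002],"jaw":0.4},{"dp":[0.15,-0.5,-0.2],"rotation":[-0.05,-0.01,-0.005],"jaw":0.4},{"dp":[0.23,-0.75,-0.3],"rotation":[-0.078,-0.015,-0.007],"jaw":0.4},{"dp":[0.3,-1,-0.4],"rotation":[-0.105,-0.02,-0.009],"jaw":0.4}]'; python3 go.py 0.43 -0.15 0.32 -90 85 -1
```

```text
time: 25.22
ee_pos: [0.4309, -0.0038, 0.2866]
eef_rot: [-0.081, 0.914, -0.395, 0.036]
ft_force: [1.0, -0.6, 0.0]
width: 0.0349
grip_force: 0.0
t 25.23 p [ 0.4309 -0.0038  0.2866] F [ 1.  -0.6  0. ] q [-0.62  0.   -0.06  1.94  0.7   1.64  0.96]
dp [0.176, -0.819, 0.546] rot [-0.1157, 0.0127, 0.0257] rows 4.0 IK (np.float64(1.0624373231140814e-05), array([-0.02925254, -0.11451318,  0.18037489,  1.75038626,  0.10712582,
        1.49123813,  1.71304823]))
```

```bash
python3 -m pendant '[{"dp":[0.04,-0.2,0.13],"rotation":[-0.028,0.003,0.006],"jaw":0.4},{"dp":[0.09,-0.4,0.27],"rotation":[-0.056,0.006,0.012],"jaw":0.4},{"dp":[0.13,-0.6,0.4],"rotation":[-0.084,0.009,0.019],"jaw":0.4},{"dp":[0.18,-0.82,0.55],"rotation":[-0.11,0.012,0.025],"jaw":0.4}]'; python3 go.py 0.42 -0.36 0.32 80 80 1
```

```text
time: 25.72
ee_pos: [0.4295, -0.1524, 0.3201]
eef_rot: [-0.001, 0.998, -0.061, 0.004]
ft_force: [1.8, -0.1, -0.6]
width: 0.0347
grip_force: 0.0
t 25.73 p [ 0.4295 -0.1524  0.3201] F [ 1.8 -0.1 -0.6] q [-0.31 -0.15  0.41  1.77  0.18  1.49  1.65]
dp [0.066, -1.373, 0.17] rot [-0.0471, 0.0005, 0.0282] rows 3.3 IK (np.float64(1.2520603126023173e-05), array([ 0.82484908,  0.21997649, -0.12623811,  1.41052549, -0.1233318 ,
        1.60068804,  2.09841315]))
```

```bash
python3 -m pendant '[{"dp":[0.02,-0.34,0.04],"rotation":[-0.012,0,0.007],"jaw":0.4},{"dp":[0.03,-0.68,0.08],"rotation":[-0.024,0,0.014],"jaw":0.4},{"dp":[0.05,-1,0.12],"rotation":[-0.036,0,0.021],"jaw":0.4}]'; python3 go.py 0.42 -0.36 0.32 80 80 1
```

```text
time: 26.1
ee_pos: [0.422, -0.3039, 0.3207]
eef_rot: [0.065, 0.997, 0.05, 0.007]
ft_force: [1.5, 0.0, -1.6]
width: 0.0345
grip_force: 0.0
t 26.1 p [ 0.422  -0.3039  0.3207] F [ 1.5  0.  -1.6] q [-0.1   0.1   0.76  1.57 -0.16  1.54  2.11]
dp [-0.036, -0.371, -0.033] rot [-0.0117, 0.0003, 0.0072] rows 0.9 IK (np.float64(1.2517556494089929e-05), array([ 0.82483041,  0.21997524, -0.12621545,  1.4105266 , -0.12333655,
        1.6006881 ,  2.0984169 ]))
```

```bash
python3 -m pendant '[{"dp":[-0.03,-0.37,-0.03],"rotation":[-0.012,0,0.007],"jaw":0.4},{"dp":[-0.03,-0.37,-0.03],"rotation":[-0.012,0,0.007],"jaw":0.4}]' | grep pos; python3 go.py 0.40 -0.46 0.28 60 45 1
```

```text
ee_pos: [0.4167, -0.363, 0.316]
t 26.35 p [ 0.4167 -0.363   0.316 ] F [ 0.   0.1 -0.3] q [ 0.05  0.27  0.85  1.46 -0.33  1.62  2.28]
dp [-0.01, -0.688, 0.124] rot [-0.0968, -0.0265, 0.0484] rows 3.7 IK (np.float64(9.398517355405112e-06), array([ 1.79230236,  1.02200612, -1.43999216,  1.14087971,  0.22691747,
        1.74611901,  1.58094272]))
```

```bash
python3 -m pendant '[{"dp":[0,-0.17,0.03],"rotation":[-0.024,-0.007,0.012],"jaw":0.4},{"dp":[0,-0.34,0.06],"rotation":[-0.048,-0.014,0.024],"jaw":0.4},{"dp":[-0.01,-0.52,0.09],"rotation":[-0.073,-0.02,0.036],"jaw":0.4},{"dp":[-0.01,-0.69,0.12],"rotation":[-0.097,-0.026,0.048],"jaw":0.4},{"dp":[-0.01,-0.69,0.12],"rotation":[-0.097,-0.026,0.048],"jaw":0.4}]' | grep pos; python3 go.py 0.435 -0.435 0.18 60 8 1
```

```text
ee_pos: [0.4009, -0.4578, 0.2796]
t 26.98 p [ 0.4009 -0.4578  0.2796] F [0.6 0.5 0.2] q [ 0.67  0.7   0.77  1.23 -1.    2.    2.37]
dp [-0.124, -0.302, 0.64] rot [-0.1014, -0.0009, -0.0] rows 3.4 IK (np.float64(7.622843377593205e-06), array([ 1.7886162 ,  1.492128  , -1.43998268,  1.12410436,  0.02533753,
        1.70848054,  1.67541169]))
```

```bash
python3 -m pendant '[{"dp":[-0.03,-0.07,0.16],"rotation":[-0.025,0,0],"jaw":0.4},{"dp":[-0.06,-0.15,0.32],"rotation":[-0.05,0,0],"jaw":0.4},{"dp":[-0.09,-0.22,0.48],"rotation":[-0.076,0,0],"jaw":0.4},{"dp":[-0.12,-0.3,0.64],"rotation":[-0.101,-0.001,0],"jaw":0.4},{"dp":[-0.12,-0.3,0.64],"rotation":[-0.101,-0.001,0],"jaw":0.4}]' | grep pos; python3 go.py 0.435 -0.435 0.129 60 8 1
```

```text
ee_pos: [0.4384, -0.4306, 0.1806]
t 27.6 p [ 0.4384 -0.4306  0.1806] F [-0.2 -0.   1.1] q [ 1.09  0.99  0.13  1.19 -1.13  2.05  2.37]
dp [0.006, -0.346, 0.012] rot [-0.0001, -0.0015, 0.0004] rows 0.8 IK (np.float64(7.582695412482743e-06), array([ 1.78415084,  1.56980958, -1.43999489,  1.11014354,  0.09868868,
        1.70581322,  1.70894322]))
```

```bash
python3 -m pendant '[{"dp":[0,-0.17,0],"rotation":[0,0,0],"jaw":0.4},{"dp":[0,-0.346,0],"rotation":[0,0,0],"jaw":0.4},{"dp":[0,-0.346,0],"rotation":[0,0,0],"jaw":0.4}]' | grep pos; python3 go.py 0.489 -0.342 0.129 60 8 1
```

```text
ee_pos: [0.4356, -0.4393, 0.134]
t 27.98 p [ 0.4356 -0.4393  0.134 ] F [0.3 0.1 1.1] q [ 1.09  1.07  0.14  1.15 -1.11  2.03  2.42]
dp [0.008, 0.079, 0.736] rot [-0.0018, -0.0015, 0.0016] rows 1.8 IK (np.float64(8.294090868373463e-06), array([ 1.79271191,  1.56066524, -1.43998455,  1.34208868,  0.09055938,
        1.48478399,  1.68535899]))
```

```bash
python3 -m pendant '[{"dp":[0,-0.03,0],"rotation":[0,0,0],"jaw":0.4},{"dp":[0,0,0.2],"rotation":[0,0,0],"jaw":0.4},{"dp":[0.005,0.03,0.4],"rotation":[0,0,0],"jaw":0.4},{"dp":[0.008,0.055,0.6],"rotation":[0,0,0],"jaw":0.4},{"dp":[0.008,0.075,0.73],"rotation":[0,0,0],"jaw":0.4},{"dp":[0.008,0.075,0.73],"rotation":[0,0,0],"jaw":0.4}]'; python3 go.py 0.489 -0.342 0.129 60 8 1
python3 -c "
from bench import camera;import cv2
c=camera('top');cv2.imwrite('pics/t3.png',cv2.resize(c['image'][150:320,200:400,::-1],None,fx=3,fy=3))"
```

```text
time: 28.72
ee_pos: [0.4893, -0.3422, 0.1299]
eef_rot: [0.189, 0.733, 0.631, 0.17]
ft_force: [0.5, 0.7, 0.9]
width: 0.035
grip_force: 0.0
t 28.73 p [ 0.4893 -0.3422  0.1299] F [0.5 0.7 0.9] q [ 0.98  0.95  0.1   1.39 -1.14  1.88  2.48]
dp [0.003, -0.006, 0.001] rot [-0.0011, -0.0014, 0.0019] rows 0.1 IK (np.float64(8.29375207839181e-06), array([ 1.79271103,  1.56066039, -1.43997879,  1.34208873,  0.0905529 ,
        1.4847833 ,  1.68536345]))
```

View pics/t3.png

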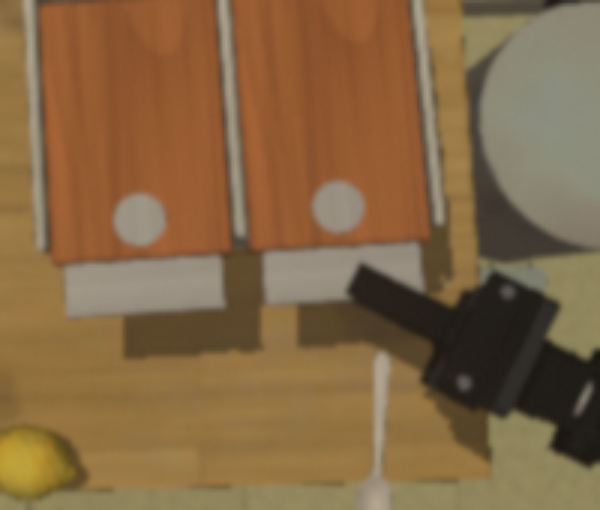

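The finger tip is over the right lip at (365,280) in the crop, clear of the board.

```bash
python3 -m pendant '[{"dp":[0,-0.023,0],"rotation":[0,0,0],"jaw":0.3},{"dp":[0,-0.023,0],"rotation":[0,0,0],"jaw":0.2},{"dp":[0,-0.023,0],"rotation":[0,0,0],"jaw":0.2},{"dp":[0,-0.023,0],"rotation":[0,0,0],"jaw":0.2}]' | egrep 'pos|force|wid'; for i in 1 2 3 4 ; do python3 -m pendant '[{"dp":[0,0.007,0],"rotation":[0,0,0],"jaw":0.2},{"dp":[0,0.013,0],"rotation":[0,0,0],"jaw":0.2}]'|egrep 'pos|force'; done
```

```text
ee_pos: [0.4879, -0.3439, 0.1243]
ft_force: [0.6, 0.1, -0.2]
width: 0.0178
grip_force: 0.0
ee_pos: [0.4882, -0.3434, 0.1265]
ft_force: [-0.3, -0.0, -0.0]
grip_force: 0.0
ee_pos: [0.4883, -0.3432, 0.1284]
ft_force: [0.4, -0.7, -0.3]
grip_force: 0.0
ee_pos: [0.4884, -0.3429, 0.1303]
ft_force: [-0.8, 0.2, 0.8]
grip_force: 0.1
ee_pos: [0.4885, -0.3428, 0.1319]
ft_force: [-0.3, -0.7, -2.6]
grip_force: 0.8
```

```bash
for i in 1 2 3 ; do python3 -m pendant '[{"dp":[0,0.006,0],"rotation":[0,0,0],"jaw":0.2},{"dp":[0,0.012,0],"rotation":[0,0,0],"jaw":0.2}]'|egrep 'pos|force'; done
```

```text
ee_pos: [0.4885, -0.3426, 0.1338]
ft_force: [-0.9, -1.5, -0.8]
grip_force: 0.9
ee_pos: [0.4886, -0.3423, 0.1357]
ft_force: [-1.5, -2.4, -1.8]
grip_force: 1.1
ee_pos: [0.4888, -0.342, 0.1375]
ft_force: [-1.4, -1.5, -1.4]
grip_force: 1.2
```

```bash
python3 -m pendant '[{"dp":[0,0.02,0],"rotation":[0,0,0],"jaw":0.2},{"dp":[0,0.06,0],"rotation":[0,0,0],"jaw":0.2},{"dp":[0,0.12,0],"rotation":[0,0,0],"jaw":0.2},{"dp":[-0.01,0.18,0.01],"rotation":[0,0,0],"jaw":0.2},{"dp":[-0.02,0.24,0.01],"rotation":[0,0,0],"jaw":0.2},{"dp":[-0.02,0.28,0.01],"rotation":[0,0,0],"jaw":0.2},{"dp":[-0.02,0.28,0.01],"rotation":[0,0,0],"jaw":0.2}]'|egrep 'time|pos|force'
python3 - <<'E'
from bench import camera
from h import *
c=camera('top');print([depth(c,u,v,1).round(3).tolist() for u,v in [(296,240),(300,242),(248,246)]])
E
python3 go.py 0.4885 -0.343 0.127 60 8 1
```

```text
time: 31.9
ee_pos: [0.4953, -0.3365, 0.1795]
ft_force: [-0.1, -1.2, -0.7]
grip_force: 0.8
[[0.495, -0.296, 0.178], [0.491, -0.303, 0.178], [0.487, -0.205, 0.131]]
t 31.95 p [ 0.4952 -0.3365  0.1791] F [ 0.4 -0.9 -1.2] q [ 0.98  0.87  0.09  1.41 -1.15  1.89  2.42]
dp [0.02, -0.352, -0.009] rot [-0.0009, -0.0011, 0.0015] rows 0.8 IK (np.float64(8.27869637024076e-06), array([ 1.79259745,  1.5643383 , -1.43998659,  1.33907966,  0.09400235,
        1.48711413,  1.68640659]))
```

The right lid was loose too: its lip now reads z=0.178. I'll let it down slowly.

```bash
python3 -m pendant '[{"dp":[0,-0.045,0],"rotation":[0,0,0],"jaw":0.2},{"dp":[0,-0.09,0],"rotation":[0,0,0],"jaw":0.2},{"dp":[0.005,-0.135,0],"rotation":[0,0,0],"jaw":0.2},{"dp":[0.01,-0.18,0],"rotation":[0,0,0],"jaw":0.2},{"dp":[0.015,-0.22,0],"rotation":[0,0,0],"jaw":0.2},{"dp":[0.02,-0.26,0],"rotation":[0,0,0],"jaw":0.2},{"dp":[0.02,-0.3,-0.01],"rotation":[0,0,0],"jaw":0.2},{"dp":[0.02,-0.345,-0.01],"rotation":[0,0,0],"jaw":0.2}]'|egrep 'time|pos|force'
python3 -m pendant '[{"dp":[0,0,0],"rotation":[0,0,0],"jaw":0.2},{"dp":[0,0,0],"rotation":[0,0,0],"jaw":0.2},{"dp":[0,0,0],"rotation":[0,0,0],"jaw":0.2},{"dp":[0,0,0],"rotation":[0,0,0],"jaw":0.2},{"dp":[0,0,0],"rotation":[0,0,0],"jaw":0.2},{"dp":[0,0,0],"rotation":[0,0,0],"jaw":0.2}]'|egrep 'time|pos|force'
for i in 1 2 3; do python3 -m pendant '[{"dp":[0,-0.01,0],"rotation":[0,0,0],"jaw":0.2},{"dp":[0,-0.02,0],"rotation":[0,0,0],"jaw":0.2}]'|egrep 'pos|force'; done
```

```text
time: 32.95
ee_pos: [0.4882, -0.3435, 0.1276]
ft_force: [-0.1, 0.4, 0.3]
grip_force: 0.0
time: 33.7
ee_pos: [0.4883, -0.3432, 0.1279]
ft_force: [0.3, 0.0, 0.2]
grip_force: 0.0
ee_pos: [0.488, -0.3436, 0.1248]
ft_force: [-0.0, 0.5, -0.3]
grip_force: 0.0
ee_pos: [0.4879, -0.3439, 0.1219]
ft_force: [-0.2, 1.8, 1.1]
grip_force: 0.4
ee_pos: [0.4878, -0.3442, 0.1191]
ft_force: [0.3, 2.2, 2.7]
grip_force: 0.9
```

```bash
for i in 1 2 3 4; do python3 -m pendant '[{"dp":[0,-0.007,0],"rotation":[0,0,0],"jaw":0.2},{"dp":[0,-0.013,0],"rotation":[0,0,0],"jaw":0.2}]'|egrep 'pos|force'; done
```

```text
ee_pos: [0.4877, -0.3445, 0.1171]
ft_force: [1.0, 2.6, 2.1]
grip_force: 1.3
ee_pos: [0.4876, -0.3448, 0.1152]
ft_force: [2.4, 2.0, 2.7]
grip_force: 1.6
ee_pos: [0.4874, -0.3451, 0.1133]
ft_force: [1.9, 3.3, 3.2]
grip_force: 2.1
ee_pos: [0.4875, -0.3451, 0.1119]
ft_force: [3.1, 3.1, 6.8]
grip_force: 3.6
```

```bash
python3 -m pendant '[{"dp":[0,-0.006,0],"rotation":[0,0,0],"jaw":0.2},{"dp":[0,-0.011,0],"rotation":[0,0,0],"jaw":0.2},{"dp":[0,-0.011,0],"rotation":[0,0,0],"jaw":0.2}]'|egrep 'pos|force'
```

```text
ee_pos: [0.4875, -0.3451, 0.1109]
ft_force: [2.5, 5.4, 9.6]
grip_force: 4.5
```

```bash
python3 -m pendant '[{"dp":[0,0.05,0],"rotation":[0,0,0],"jaw":0.2},{"dp":[0,0.11,0],"rotation":[0,0,0],"jaw":0.2},{"dp":[0,0.11,0],"rotation":[0,0,0],"jaw":0.2},{"dp":[0,0.11,0],"rotation":[0,0,0],"jaw":0.2},{"dp":[0,0.11,0],"rotation":[0,0,0],"jaw":0.2},{"dp":[0,0.11,0],"rotation":[0,0,0],"jaw":0.2}]'|egrep 'pos|force'; for i in 1 2 3 4; do python3 -m pendant '[{"dp":[0,0.007,0],"rotation":[0,0,0],"jaw":0.2},{"dp":[0,0.013,0],"rotation":[0,0,0],"jaw":0.2}]'|egrep 'pos|force'; done
```

```text
ee_pos: [0.4881, -0.3435, 0.1256]
ft_force: [1.0, -0.9, 0.3]
grip_force: 0.0
ee_pos: [0.4883, -0.3432, 0.1279]
ft_force: [0.5, 0.1, -0.5]
grip_force: 0.0
ee_pos: [0.4884, -0.343, 0.1299]
ft_force: [0.3, 0.4, -0.5]
grip_force: 0.0
ee_pos: [0.4885, -0.3428, 0.1315]
ft_force: [-0.7, -0.3, -1.8]
grip_force: 0.8
ee_pos: [0.4885, -0.3427, 0.1334]
ft_force: [0.3, -1.6, -3.4]
grip_force: 1.3
```

```bash
for i in 1 2; do python3 -m pendant '[{"dp":[0,0.007,0],"rotation":[0,0,0],"jaw":0.2},{"dp":[0,0.013,0],"rotation":[0,0,0],"jaw":0.2}]'|egrep 'pos|force'; done
```

```text
ee_pos: [0.4886, -0.3425, 0.135]
ft_force: [0.3, -4.2, -6.1]
grip_force: 2.7
ee_pos: [0.4886, -0.3424, 0.1367]
ft_force: [-0.6, -5.0, -9.0]
grip_force: 4.4
```

The right lid is caught and takes 9 N. I'll hold it, let it down, open the jaws and back out.

```bash
python3 -m pendant '[{"dp":[0,0.002,0],"rotation":[0,0,0],"jaw":0.2},{"dp":[0,0.002,0],"rotation":[0,0,0],"jaw":0.2},{"dp":[0,0.002,0],"rotation":[0,0,0],"jaw":0.2},{"dp":[0,0.002,0],"rotation":[0,0,0],"jaw":0.2},{"dp":[0,0.002,0],"rotation":[0,0,0],"jaw":0.2}]'|egrep 'pos|force'; python3 -m pendant '[{"dp":[0,-0.03,0],"rotation":[0,0,0],"jaw":0.2},{"dp":[0,-0.055,0],"rotation":[0,0,0],"jaw":0.2},{"dp":[0,-0.055,0],"rotation":[0,0,0],"jaw":0.4},{"dp":[0,-0.055,0],"rotation":[0,0,0],"jaw":0.4},{"dp":[0,-0.055,0],"rotation":[0,0,0],"jaw":0.4}]'; python3 go.py 0.435 -0.435 0.129 60 8 1
```

```text
ee_pos: [0.4886, -0.3424, 0.1368]
ft_force: [-0.5, -6.2, -9.7]
grip_force: 4.3
time: 39.33
ee_pos: [0.4885, -0.3429, 0.13]
eef_rot: [0.19, 0.732, 0.631, 0.17]
ft_force: [0.0, -0.2, -0.9]
width: 0.0334
grip_force: 0.0
t 39.33 p [ 0.4885 -0.3429  0.13  ] F [ 0.  -0.2 -0.9] q [ 0.99  0.95  0.09  1.39 -1.13  1.88  2.48]
dp [0.008, -0.109, -0.702] rot [-0.0009, -0.0011, 0.0015] rows 1.7 IK (np.float64(7.582698488955793e-06), array([ 1.78415087,  1.56980976, -1.43999517,  1.11014354,  0.09868895,
        1.70581325,  1.70894306]))
```

```bash
python3 -m pendant '[{"dp":[0,-0.02,-0.2],"rotation":[0,0,0],"jaw":0.4},{"dp":[0,-0.05,-0.4],"rotation":[0,0,0],"jaw":0.4},{"dp":[0,-0.07,-0.6],"rotation":[0,0,0],"jaw":0.4},{"dp":[0,-0.08,-0.7],"rotation":[0,0,0],"jaw":0.4},{"dp":[0,-0.08,-0.7],"rotation":[0,0,0],"jaw":0.4},{"dp":[0,-0.08,-0.7],"rotation":[0,0,0],"jaw":0.4}]'
python3 - <<'E'
from bench import camera
from h import *
import cv2
c=camera('top');print([depth(c,u,v,1).round(3).tolist() for u,v in [(300,242),(314,241),(330,240),(230,247),(248,246)]])
cv2.imwrite('pics/t4.png',cv2.resize(c['image'][150:320,200:400,::-1],None,fx=3,fy=3))
E
```

```text
time: 40.08
ee_pos: [0.4368, -0.4341, 0.1332]
eef_rot: [0.19, 0.732, 0.632, 0.169]
ft_force: [0.5, 0.4, 0.1]
width: 0.0344
grip_force: 0.0
[[0.492, -0.308, 0.131], [0.493, -0.335, 0.132], [0.494, -0.367, 0.13], [0.486, -0.17, 0.131], [0.487, -0.205, 0.131]]
```

View pics/t4.png

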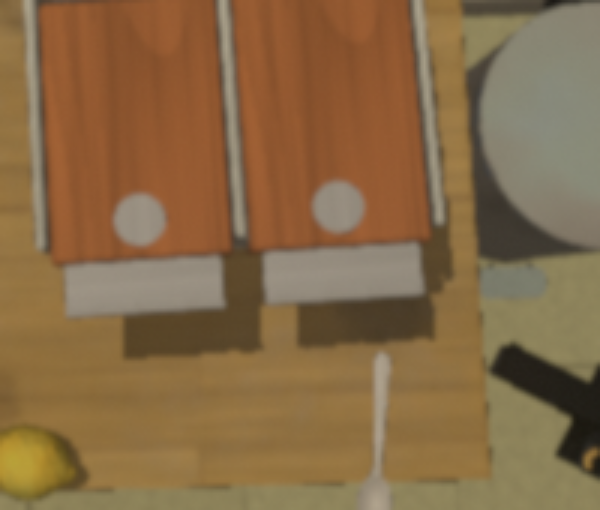

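Both lips read z≈0.131, which is shut, and the gripper (tip at (505,360) in the crop) is clear of everything.

```bash
python3 -c "
from bench import r;print(r.close_job())"
```

```text
the job is handed in; nothing more can be done
None
```

Job handed in at about 40 s of the 72 s allowed: both lids had been loose, so I lifted, lowered and pressed each home on its lip (not its disc), then the left held a tug of about 10.5 N and the right about 9.5 N. Both lips were back at shut height and the gripper clear; the hand-in call gave no verdict.

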